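# Rivet the last scissors and lay out the batch

## Task

Take the pair of scissors out of the basket, lay it across the rivet press with its pivot bolt right under the punch, let go, and set the rivet with three full strokes of the sprung lever, each fully down and back up. Then lay that pair on the bench midway between the anvil block and the rivet tin, and lay all finished pairs from the bench in a close row on the left of the block, side by side without touching, the first one next to the block and no gap wider than about three centimetres. All scissors must lie flat and parallel to the block, points away from the robot, the middle of their length level with the block's middle; leave the tin, the grease jar and the hammer where they are.

Things in the scene. Friction and masses are not known exactly. Their poses are not given: they have to be found in the camera images.
- work: the scissors to be riveted, lying in the basket at the start: closed scissors: steel blades, brass pivot bolt 20 ahead of the origin, red handles with two loops; 184 long, 58 wide at the loops, 24 wide at the straight neck (x = 15 to -52), 9 thick (12 at the bolt), 140 g. Origin: middle of its length, underside; x towards the tips, z up
- work_pivot (a point): the brass pivot bolt of those scissors, at the top of the blades, 9 above the underside
- work_tip (a point): blade tip of the scissors to be riveted, 92 ahead of its origin
- basket: shallow wooden basket (open tray), fixed, 235 x 135 x 50 high outside, walls and floor 5 thick. Origin: centre of its underside, x along its long side
- press: hand-lever rivet press, fixed. Origin on the bench below the punch; x towards its column, y left. Bed 110 (x) by 160 (y), 20 high; C frame only 22 wide (y), column x = 65 to 105, upper arm from x = -15, 125 to 165 above the bench. Punch 16 across, tip 99 above the bench (lever up) or 32 (down). Scissors go in from the side, along y
- press_bed (a point): point on the top of the press bed (20 above the bench) directly under the punch; axes as the press
- lever (a joint): the press's sprung hand lever: 0 = up (it springs back there by itself), 0.75 rad = fully down; about 5 to 12 N at the handle
- lever_grip (a point): centre of the black T-handle at the lever's end, a bar 24 thick and 76 long along the press's y, 140 in front of the punch; about 300 above the bench when up, 140 when down; push it down from above
- lever_hinge (a point): the lever's hinge axis (along the press's y), 85 behind the punch, 235 above the bench; the handle centre moves on a 225 radius about it, 0.30 rad above level at joint 0 and 0.45 below level at 0.75
- block: dark steel anvil block, fixed, 110 (x) by 50 (y) by 45 high. Origin: centre of its underside; x along its long side, pointing roughly away from the robot, y to the left
- tin: heavy round metal rivet tin with lid, 65 across, 50 high, standing 175 to 190 to the right of the anvil block's centre. Origin: centre of its underside
- jar: amber grease jar with black lid, 72 across, 60 high, not part of the job. Origin: centre of its underside
- hammer: hammer lying beyond the work, not part of the job
- pair1: a finished pair lying on the bench (may be absent): closed scissors: steel blades, brass pivot bolt 20 ahead of the origin, red handles with two loops; 184 long, 58 wide at the loops, 24 wide at the straight neck (x = 15 to -52), 9 thick (12 at the bolt), 140 g. Origin: middle of its length, underside; x towards the tips, z up
- pair1_tip (a point): blade tip of pair1, 92 ahead of its origin
- pair2: a finished pair lying on the bench (may be absent): closed scissors: steel blades, brass pivot bolt 20 ahead of the origin, red handles with two loops; 184 long, 58 wide at the loops, 24 wide at the straight neck (x = 15 to -52), 9 thick (12 at the bolt), 140 g. Origin: middle of its length, underside; x towards the tips, z up
- pair2_tip (a point): blade tip of pair2, 92 ahead of its origin
- pair3: a finished pair lying on the bench (may be absent): closed scissors: steel blades, brass pivot bolt 20 ahead of the origin, red handles with two loops; 184 long, 58 wide at the loops, 24 wide at the straight neck (x = 15 to -52), 9 thick (12 at the bolt), 140 g. Origin: middle of its length, underside; x towards the tips, z up
- pair3_tip (a point): blade tip of pair3, 92 ahead of its origin
There are look-alikes about, which are no part of the job. What is shaped like the work but black or brown is not meant.

How it is judged:
By the outcome, as a careful person would: the job done as asked, in the order asked, and still so for the second after the job is handed in, with the robot touching nothing.
Of pair1, pair2, pair3 only 1 to 3 are there at a start; the rules pass over those that are not, and their reading is None.
At some moment in a run one of pair1, pair2, pair3 may be knocked a few centimetres aside while the robot is not near it.
It also fails if it takes over 210 s, if anything falls off the work surface, if the arm or the gripper's body presses on something with over 40 N, if the wrist force passes 120 N, or if a joint passes its speed limit or range.

## Robot

A 6-joint arm with a two-finger parallel gripper is mounted at the origin on the work surface. World frame = base frame: x ahead of the robot, y to its left, z up, the work surface at z = 0. Lengths are in mm, angles in rad, forces in N, time in s.
With the tool pointing down it reaches from about 350 to 875 mm from the base axis. Payload 4.2 kg.
Tool frame: the origin (TCP) lies at the very end of the fingers, on their centre line; the grasp point (between the pads) lies 19 mm behind it; z points along the fingers, y is the line along which they close (so a half turn about z gives the same grasp; the last joint's range is limited). The gripper opens to 85 mm and grips with 20 to 120 N. Pads are 22 mm wide; open, the fingers measure 114 mm over their backs; the gripper's body (76 mm by 85 mm) begins 54 mm behind the grasp point. The pads swing forward as they close: fully open they stand 13 mm farther back than shut.
Start: joints at [1.572, 0.385, 0.008, 0, -1.194, -0.259], TCP at [159.314, 604.333, 231.312] pointing down, gripper open.
Joint ranges: [-3.14, 3.14], [-1.21, 2.06], [-1.07, 1.41], [-3.16, 2.05], [-2.99, -0.16], [-3.1, 3.1]. Speed limits (rad/s): [2.79, 2.79, 3.14, 3.14, 3.14, 3.14].

## Interface

Orientations are given as a unit quaternion [x, y, z, w].
In Python, from bench import read_state, get_image, get_calibration, job_done gives the robot as it stands.
- The arm moves only by the shell command python3 -m creep 'ROWS'. ROWS is a JSON object of lists of equal length, an entry for each row: "translation": the shift along the world's x, y, z in cm, a list of three; "delta_rot": the turn, a rotation vector about the world's x, y, z in degrees, a list of three; "hand": the finger opening in cm, from 0 to 8.54. A call has 1 to 8 rows; each row is the pose to reach, as a shift and turn from the pose commanded when the call began; what a row does not reach only later rows make up. A row lasts 1/8 s, in which the tool goes at most 62.5 mm and 10.7 degrees, less where a joint would pass 70% of its speed; a pose out of reach is approached as far as the arm can. A call with a gripper value outside its range is refused whole. The fingers move at their own pace and stop on an object; the grip force is fixed at half the most. Time passes only in rows, so rows that repeat a pose let the fingers close. It gives the time, the measured TCP pose, the force, the opening and the grip force at its end, in the units of the state.
- read_state(): the state, without advancing time (a new reading comes with each control period).
- get_image(name): name is "scene" or "top" or "wrist"; returns (picture, depth): 384x512x3 uint8, red, green, blue; 384x512 float32, mm along the optical axis (not along the pixel's ray), 0 where there is no reading.
- get_calibration(name): a dict with "intrinsics" (3x3 intrinsics, pixels), "dist" ([k1, k2, p1, p2, k3] as OpenCV has them; the pictures are not rectified), "xyz" and "attitude" of the camera in the world. Camera axes: x right, y down, z forward; pixel columns grow to the right and rows downward; lengths in mm; the calibration is good to about 2 mm. A picture is of the moment at which its call begins: read the wrist's pose just before it. get_calibration takes no time and is no camera call; for the wrist camera it gives the pose at the moment of the call.
- job_done(): hands the job in; it is judged then, once.
The state is a dict: "clock": time; "joints": joint angles; "joint_vel": joint speeds; "joint_efforts": joint torques, N m; "position": TCP position; "ee_rot": TCP orientation; "contact_force": force on the tool from outside, world axes, zero at the start; "wrist_torque": the same for the moment, N m; "gripper_width": finger opening in mm; "grasp_force": force on a finger pad.
Only numpy, scipy, OpenCV 4.12 (cv2) and the standard library are available. Lean on these libraries where they do the work, as an engineer would, in place of code of your own. Each camera call takes 0.05 s, during which the arm holds its last target. There are 200 camera calls.

## Working session

There is one attempt and no reset: what is moved stays moved. The work goes in short steps, Python scripts to look and compute and a shell command to move; the robot and the scene stay as the last step left them, time stands still between calls to the robot, and variables do not carry over. Pictures are saved under pics/ and viewed, at most 14 in all, crops included, and the job is handed in when it is done.

```bash
ls; mkdir -p pics; cat > h.py <<'E'
import numpy as np,cv2
from scipy.spatial.transform import Rotation as R
from bench import *
def cam(n):
    c=get_calibration(n);return np.array(c["intrinsics"],float),np.array(c["dist"],float),np.array(c["xyz"],float),np.array(c["attitude"],float),c
def rot(a):
    return R.from_quat(a).as_matrix() if a.size==4 else a.reshape(3,3) if a.size==9 else None
def cloud(n):
    K,d,t,a,_=cam(n);im,dp=get_image(n)
    h,w=dp.shape;u,v=np.meshgrid(np.arange(w),np.arange(h))
    p=cv2.undistortPoints(np.stack([u,v],-1).reshape(-1,1,2).astype(np.float32),K,d).reshape(h,w,2)
    P=np.dstack([p*dp[...,None],dp])@rot(a).T+t
    P[dp<=0]=np.nan
    return im,dp,P
def plane(n,uv,z):
    K,d,t,a,_=cam(n);p=cv2.undistortPoints(np.array(uv,np.float32).reshape(-1,1,2),K,d).reshape(-1,2)
    r=np.c_[p,np.ones(len(p))]@rot(a).T
    return t+r*((z-t[2])/r[:,2])[:,None]
E
python3 - <<'E'
from h import *
for n in("scene","top","wrist"):
    print(n,cam(n)[4])
    im,dp,P=cloud(n);np.savez(f"/tmp/{n}.npz",im=im,P=P)
    cv2.imwrite(f"pics/{n}0.png",im[...,::-1]);print((dp>0).mean())
print(read_state())
E
```

```text
pics
scene {'intrinsics': array([[463.24385946,   0.        , 249.92190499],
       [  0.        , 463.24385946, 190.45943788],
       [  0.        ,   0.        ,   1.        ]]), 'dist': array([-0.03209278,  0.        ,  0.        ,  0.        ,  0.        ]), 'xyz': array([1006.13271618,  717.86224666, 1435.70893042]), 'attitude': array([ 0.31674335,  0.90786119, -0.25955743, -0.08995362])}
0.9961496988932291
top {'intrinsics': array([[497.57028736,   0.        , 256.13780238],
       [  0.        , 497.57028736, 195.36612718],
       [  0.        ,   0.        ,   1.        ]]), 'dist': array([0.06242642, 0.        , 0.        , 0.        , 0.        ]), 'xyz': array([ 322.34698298,  134.90575285, 1926.23556831]), 'attitude': array([ 0.71536195, -0.69602228,  0.04705596, -0.03995005])}
0.9958953857421875
wrist {'intrinsics': array([[312.78242497,   0.        , 261.88864847],
       [  0.        , 312.78242497, 192.37271332],
       [  0.        ,   0.        ,   1.        ]]), 'dist': array([-0.00088753,  0.        ,  0.        ,  0.        ,  0.        ]), 'xyz': array([241.51165642, 583.710788  , 373.05359968]), 'attitude': array([-0.60101685,  0.78189543,  0.13048414, -0.10194201])}
0.9960886637369791
{'clock': 0.15, 'joints': array([ 1.57157531e+00,  3.85393198e-01,  6.93994288e-03, -2.92532733e-04,
       -1.19400990e+00, -2.58580639e-01]), 'joint_vel': array([ 0.00080937, -0.00164159,  0.00416766, -0.00038208,  0.00165217,
        0.0018637 ]), 'joint_efforts': array([ 7.85632619e-05, -3.92677045e+01,  1.88581091e+01,  4.18863460e+00,
       -3.42940984e-03,  1.17254846e-06]), 'position': array([159.24861545, 603.92222246, 230.4737711 ]), 'ee_rot': array([ 9.91696498e-01, -1.28597601e-01, -2.70454845e-05,  8.43996142e-04]), 'contact_force': array([-0.00967869, -0.54829293,  0.11828318]), 'wrist_torque': array([-0.02119283, -0.00380983,  0.04018132]), 'grasp_force': 0.0, 'gripper_width': 85.64962180128107}
```

View pics/top0.png

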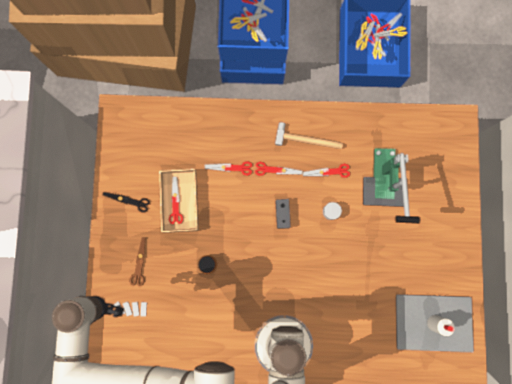

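View pics/scene0.png

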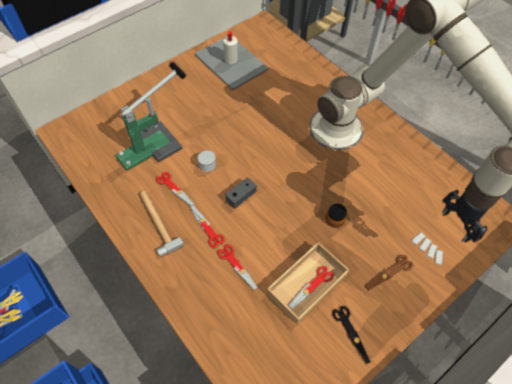

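Top view: the red-handled work lies in the basket at (177,198). Look-alikes are the black pair (126,202) and the brown pair (140,260). The finished red pairs at (228,168), (280,170) and (327,171) are not the work either. The block is at (283,213), tin (333,211), jar (207,264), hammer (310,138), press (385,180) and T-handle (407,219). The scene view agrees, with the work at (313,285). I choose the red pair inside the basket.

```bash
python3 - <<'E'
from h import *
for n in("top","scene"):
    D=np.load(f"/tmp/{n}.npz");im,P=D["im"].astype(int),D["P"]
    r,g,b=im[...,0],im[...,1],im[...,2]
    red=(r>130)&(g<75)&(b<75)&(P[...,0]>300)&(P[...,2]<120)
    k,l,s,c=cv2.connectedComponentsWithStats(red.astype(np.uint8))
    print(n)
    for i in range(1,k):
        if s[i,4]>15: print(" red",s[i,4],c[i].round(),np.nanmedian(P[l==i],0).round(1))
    # table level
    print(" table",[np.nanmedian(P[(abs(P[...,0]-x)<20)&(abs(P[...,1]-y)<20)][:,2]).round(1) for x,y in((400,100),(400,-100),(600,400))] )
    # blobs above bench
    h=(P[...,2]>25)&(P[...,0]>250)&(P[...,0]<900)&(P[...,1]>-550)&(P[...,1]<620)&(P[...,2]<400)
    k,l,s,c=cv2.connectedComponentsWithStats(h.astype(np.uint8))
    for i in range(1,k):
        if s[i,4]>60:
            Q=P[l==i];top=np.nanpercentile(Q[:,2],80);T=Q[Q[:,2]>top-6][:,:2].astype(np.float32)
            print(" blob",s[i,4],c[i].round(),"z",top.round(1),[np.round(q,1) for q in cv2.minAreaRect(T)])
E
```

```text
top
 red 20 [248.   1.] [1578.3  183.6 -416.6]
 red 21 [382.  28.] [1542.9 -522.  -584.5]
 red 130 [241. 168.] [666.3 176.6   9.3]
 red 128 [266. 169.] [665.3  86.9  10.1]
 red 133 [339. 171.] [ 665.1 -205.8    9.5]
 red 127 [175. 212.] [479.5 429.1  13.8]
 table [np.float64(0.0), np.float64(0.3), np.float64(5.1)]
 blob 93 [282. 134.] z 31.8 [array([801.1,  18. ]), array([49.9, 86.4]), np.float64(82.7)]
 blob 80 [307. 139.] z 30.4 [array([784.8, -71.8]), array([115.8,  21. ]), np.float64(79.7)]
 blob 987 [399. 185.] z 302.0 [array([ 472.4, -380.4]), array([75.3, 84. ]), np.float64(59.1)]
 blob 409 [177. 198.] z 53.9 [array([529. , 413.9]), array([234.1, 138.7]), np.float64(4.5)]
 blob 392 [283. 213.] z 50.0 [array([490.8,  15.4]), array([107.9,  49.6]), np.float64(4.2)]
 blob 241 [332. 211.] z 52.9 [array([ 505.4, -173.5]), array([60.2, 60.6]), np.float64(82.6)]
 blob 281 [207. 264.] z 63.9 [array([292.3, 297.3]), array([58.6, 59.4]), np.float64(1.3)]
scene
 red 166 [166. 181.] [ 667.5 -208.3    8.1]
 red 215 [212. 235.] [668.7  89.4   8.4]
 red 226 [229. 256.] [668.6 174.3   8.7]
 red 223 [320. 278.] [482.4 429.1  13.9]
 table [np.float64(-0.4), np.float64(1.1), np.float64(5.3)]
 blob 1321 [146. 111.] z 278.9 [array([ 515.9, -388.8]), array([ 77.3, 157.7]), np.float64(74.8)]
 blob 252 [206. 159.] z 52.4 [array([ 510.1, -172.9]), array([63.6, 61.2]), np.float64(37.5)]
 blob 449 [240. 191.] z 47.6 [array([495.9,  15.8]), array([111.9,  52.7]), np.float64(3.8)]
 blob 363 [336. 214.] z 62.1 [array([294.2, 296.5]), array([60.9, 61.4]), np.float64(20.2)]
 blob 95 [171. 245.] z 29.8 [array([808.3,  32.6]), array([26.9, 83.8]), np.float64(78.8)]
 blob 746 [307. 280.] z 50.7 [array([531.6, 412.9]), array([238.7, 136.8]), np.float64(4.7)]
```

```bash
python3 - <<'E'
import cv2
im=cv2.imread("pics/top0.png");cv2.imwrite("pics/c1.png",cv2.resize(im[150:240,150:430],None,fx=2.85,fy=2.85,interpolation=cv2.INTER_CUBIC))
E
```

```text
(no output)
```

View pics/c1.png

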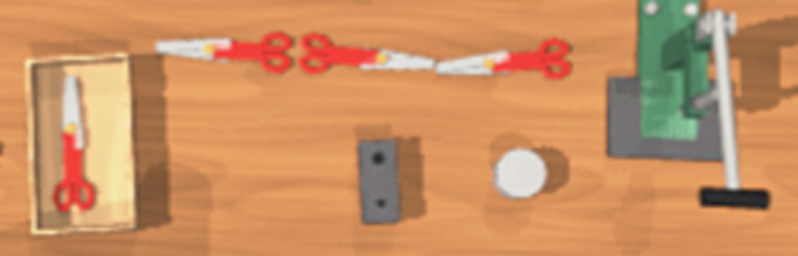

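The crop confirms it. In the basket, the loops are at (72,195) and the tip at (70,80), pointing away from the robot. Finished pairs:
- **A:** tip left at (158,47), loops (278,50)
- **B:** loops left at (315,53), tip (432,66)
- **C:** tip left at (438,68), loops (557,58)

I'll move the wrist camera over the basket.

```bash
python3 -m creep '{"translation":[[4,-3,1],[9,-6,2],[14,-9,3],[19,-12,3],[24,-15,3],[27,-17,3],[27,-17,3],[27,-17,3]],"delta_rot":[[0,0,4],[0,0,9],[0,0,14],[0,0,14],[0,0,14],[0,0,14],[0,0,14],[0,0,14]],"hand":[8,7,6,5,4.5,4.5,4.5,4.5]}'
python3 - <<'E'
from h import *
print(read_state()["position"],read_state()["ee_rot"],cam("wrist")[2:4])
im,dp,P=cloud("wrist");np.savez("/tmp/w1.npz",im=im,P=P);cv2.imwrite("pics/w1.png",im[...,::-1])
E
```

```text
clock: 1.15
position: [429.0, 434.4, 261.0]
ee_rot: [1.0, -0.007, -0.0, 0.0]
contact_force: [-0.6, 0.7, 0.3]
gripper_width: 45.1
grasp_force: 0.0
[428.98717221 434.37270513 260.9605281 ] [ 9.99976734e-01 -6.81283904e-03 -2.86930500e-04  1.87336329e-04] (array([514.09285488, 434.37921428, 403.63553341]), array([-0.69188414,  0.70267172,  0.11794573, -0.1167801 ]))
```

View pics/w1.png

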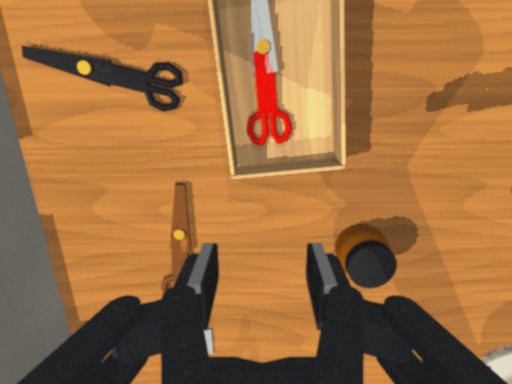

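Wrist view: the work's bolt is at (264,46) and its loops are at (270,127), red, lying flat inside the basket. The black pair (84,67) and brown pair (179,234) are clearly different.

```bash
cat >> h.py <<'E'
def pairs(im,P,minpx=60):
    """red-handled scissors: list of dict(origin, yaw, z) from handle + bolt"""
    hsv=cv2.cvtColor(im,cv2.COLOR_RGB2HSV);H,S,V=hsv[...,0],hsv[...,1].astype(int),hsv[...,2]
    ok=np.isfinite(P[...,0])&(P[...,2]<150)&(P[...,0]>250)&(P[...,0]<900)
    red=((H<5)|(H>174))&(S>190)&(V>110)&ok
    bolt=(H>=18)&(H<=32)&(S>165)&(V>140)&ok
    k,l,s,c=cv2.connectedComponentsWithStats(red.astype(np.uint8));out=[]
    for i in range(1,k):
        if s[i,4]<minpx: continue
        Q=P[l==i];m=np.median(Q,0)
        hull=cv2.convexHull(Q[:,:2].astype(np.float32))
        B=P[bolt&(np.linalg.norm(P-m,axis=2)<130)&(np.linalg.norm(P-m,axis=2)>35)]
        if len(B)<3: out.append((m,None));continue
        B=B[np.linalg.norm(B-np.median(B,0),axis=1)<10];b=B.mean(0)
        # symmetric axis: direction from bolt to mid-lateral of rear; iterate
        a=m[:2]-b[:2];a/=np.linalg.norm(a)
        for _ in range(8):
            n=np.array([-a[1],a[0]]);q=Q[:,:2]-b[:2];x=q@a;y=q@n
            r=x>np.percentile(x,98)-45
            mid=(np.percentile(y[r],1)+np.percentile(y[r],99))/2
            t=a*(x[r].mean())+n*mid;a=t/np.linalg.norm(t)
        L=np.percentile(x,99.5)
        d=-a;o=b[:2]-20*d
        out.append(dict(px=c[i].round(),n=int(s[i,4]),bolt=b.round(1),org=o.round(1),yaw=np.degrees(np.arctan2(d[1],d[0])).round(1),rear=round(float(L),1),zred=np.median(Q[:,2]).round(1)))
    return out
E
python3 - <<'E'
from h import *
for n in("w1","top","scene"):
    D=np.load(f"/tmp/{n}.npz")
    print(n)
    for q in pairs(D["im"],D["P"]):print("  ",q)
D=np.load("/tmp/w1.npz");P=D["P"]
m=(abs(P[...,2]-50)<8)&(P[...,1]>330)&(P[...,1]<500)&(P[...,0]>380)
Q=P[m][:,:2];print("rim y",np.percentile(Q[:,1],[1,99]),"x",Q[:,0].min())
m=(P[...,1]>380)&(P[...,1]<400)&(P[...,0]>460)&(P[...,0]<560);print("floor z",np.nanmedian(P[m][:,2]))
E
```

```text
w1
   {'px': array([267., 105.]), 'n': 1756, 'bolt': array([554.2, 432.4,  17.1]), 'org': array([534.3, 431. ]), 'yaw': np.float64(4.1), 'rear': 109.6, 'zred': np.float64(13.9)}
top
   (array([667.34631857, 175.10275816,   8.65396725]), None)
   (array([665.29561587,  83.16920388,  10.06513859]), None)
   (array([ 665.37021024, -203.59805074,    9.93543757]), None)
   (array([490.31314302, 428.38240785,  14.0298346 ]), None)
scene
   (array([ 667.67622829, -205.09396433,    8.31946153]), None)
   (array([668.09658626,  89.77136046,   8.36193251]), None)
   (array([668.32264905, 175.51326413,   8.79422436]), None)
   (array([487.96486033, 428.74831975,  14.12135183]), None)
rim y [340.60348081 485.27293143] x 409.30447947957185
floor z 5.139524720374709
```

```bash
python3 -m creep '{"translation":[[4,-0.4,-2],[6.7,-0.6,-6],[6.7,-0.6,-11],[6.7,-0.6,-16],[6.7,-0.6,-20.5],[6.7,-0.6,-23.5],[6.7,-0.6,-25.3],[6.7,-0.6,-25.3]],"delta_rot":[[0,0,3],[0,0,5],[0,0,5],[0,0,5],[0,0,5],[0,0,5],[0,0,5],[0,0,5]],"hand":[4.5,4.5,4.5,4.5,4.5,4.5,4.5,4.5]}'
python3 -m creep '{"translation":[[0,0,0],[0,0,0],[0,0,0],[0,0,0],[0,0,3],[0,0,8],[0,0,13],[0,0,13]],"delta_rot":[[0,0,0],[0,0,0],[0,0,0],[0,0,0],[0,0,0],[0,0,0],[0,0,0],[0,0,0]],"hand":[1.5,1.5,1.5,1.5,1.5,1.5,1.5,1.5]}'
```

```text
clock: 2.2
position: [495.8, 429.2, 8.0]
ee_rot: [0.999, 0.038, -0.0, 0.0]
contact_force: [0.5, 0.1, 0.6]
gripper_width: 45.1
grasp_force: 0.0
clock: 3.2
position: [498.3, 430.2, 143.4]
ee_rot: [0.999, 0.037, 0.003, -0.004]
contact_force: [-0.3, 1.0, -1.6]
gripper_width: 21.8
grasp_force: 59.0
```

Grasped (21.8 mm, 59 N). Next I estimate the press pose from the clouds already taken.

```bash
python3 - <<'E'
from h import *
print(read_state()["joints"].round(2))
for n in("top","scene"):
    D=np.load(f"/tmp/{n}.npz");P=D["P"]
    reg=(P[...,0]>380)&(P[...,0]<760)&(P[...,1]<-230)&(P[...,1]>-520)
    m=reg&(abs(P[...,2]-20)<7);Q=P[m]
    k,l,s,c=cv2.connectedComponentsWithStats(m.astype(np.uint8))
    for i in range(1,k):
        if s[i,4]>40:
            q=P[l==i];print(n,"bed",s[i,4],np.median(q[:,2]).round(1),[np.round(v,1) for v in cv2.minAreaRect(q[:,:2].astype(np.float32))])
    for lo,hi in((120,140),(155,175),(290,320),(225,290)):
        m=reg&(P[...,2]>lo)&(P[...,2]<hi)
        if m.sum()>5: q=P[m];print(n,lo,hi,m.sum(),q.mean(0).round(1),[np.round(v,1) for v in cv2.minAreaRect(q[:,:2].astype(np.float32))])
E
```

```text
[ 0.96  0.5  -0.03  0.   -1.03  0.69]
top bed 1107 20.0 [array([ 645.9, -368.2]), array([154.1, 224.9]), np.float64(89.6)]
top 120 140 28 [ 627.1 -365.9  131.1] [array([ 632. , -364.8]), array([118.5,  14.9]), np.float64(6.5)]
top 155 175 144 [ 622.2 -370.8  164.3] [array([ 632.3, -372.7]), array([ 23.9, 118.5]), np.float64(89.5)]
top 290 320 267 [ 471.3 -371.8  306.8] [array([ 490.7, -374.1]), array([82.9, 85.5]), np.float64(88.7)]
top 225 290 309 [ 613.9 -372.4  260.1] [array([ 597.2, -380.3]), array([184.7,  43.4]), np.float64(3.6)]
scene bed 1261 20.1 [array([ 647.5, -374.8]), array([165.2, 225.5]), np.float64(88.7)]
scene 120 140 96 [ 644.6 -366.5  131.7] [array([ 636.8, -366.1]), array([ 18., 120.]), np.float64(85.1)]
scene 155 175 171 [ 634.2 -370.9  165. ] [array([ 635.4, -374.2]), array([122.5,  28. ]), np.float64(2.0)]
scene 290 320 212 [ 474.2 -369.8  305.2] [array([ 483.8, -381.7]), array([75.1, 97.7]), np.float64(68.9)]
scene 225 290 352 [ 616.6 -373.4  257.5] [array([ 595.3, -366.8]), array([ 43.6, 199.6]), np.float64(84.1)]
```

```bash
python3 -m creep '{"translation":[[0,-5,6],[0,-11,12],[-0.5,-17,12],[-0.5,-23,12],[-1,-29,12],[-1,-35,12],[-1.5,-41,12],[-1.5,-47,12]],"delta_rot":[[0,0,-1],[0,0,-2],[0,0,-3],[0,0,-4],[0,0,-4],[0,0,-4],[0,0,-4],[0,0,-4]],"hand":[1.5,1.5,1.5,1.5,1.5,1.5,1.5,1.5]}'
python3 -m creep '{"translation":[[0,-6,0],[0,-12,0],[0,-17,0],[0,-21,0],[0,-21,0],[0,-21,0]],"delta_rot":[[0,0,0],[0,0,0],[0,0,0],[0,0,0],[0,0,0],[0,0,0]],"hand":[1.5,1.5,1.5,1.5,1.5,1.5]}'
python3 - <<'E'
from h import *
im,dp,P=cloud("wrist");np.savez("/tmp/w2.npz",im=im,P=P);cv2.imwrite("pics/w2.png",im[...,::-1])
reg=(P[...,0]>380)&(P[...,0]<780)&(P[...,1]<-250)&(P[...,1]>-520)
for lo,hi in((17,24),(120,140),(158,172),(285,330)):
    m=reg&(P[...,2]>lo)&(P[...,2]<hi)
    k,l,s,c=cv2.connectedComponentsWithStats(m.astype(np.uint8))
    for i in range(1,k):
        if s[i,4]>150:
            q=P[l==i];print(lo,hi,s[i,4],c[i].round(),np.median(q,0).round(1),[np.round(v,1) for v in cv2.minAreaRect(q[:,:2].astype(np.float32))])
E
```

```text
clock: 4.2
position: [480.1, -28.7, 257.0]
ee_rot: [1.0, 0.002, -0.001, -0.0]
contact_force: [1.9, 0.1, -1.5]
gripper_width: 21.1
grasp_force: 59.2
clock: 4.95
position: [480.8, -236.4, 256.9]
ee_rot: [1.0, 0.002, -0.001, -0.001]
contact_force: [-0.3, 0.1, -1.3]
gripper_width: 21.5
grasp_force: 59.3
17 24 12962 [377.  59.] [ 589.1 -362.5   20.2] [array([ 592.9, -375.2]), array([159.7, 115.5]), np.float64(89.2)]
120 140 630 [431.  37.] [ 597.9 -364.9  133.5] [array([ 600.7, -365.1]), array([50.7,  4.2]), np.float64(2.6)]
158 172 2071 [465.  32.] [ 601.8 -370.2  165. ] [array([ 597.2, -375.1]), array([22.5, 43.9]), np.float64(88.5)]
285 330 7629 [366. 330.] [ 493.  -271.2  314.8] [array([ 483.2, -268.6]), array([41.5, 28.6]), np.float64(81.2)]
285 330 953 [502. 352.] [ 460.2 -335.6  298.3] [array([ 461.1, -335.6]), array([ 3.7, 22.8]), np.float64(85.0)]
```

View pics/w2.png

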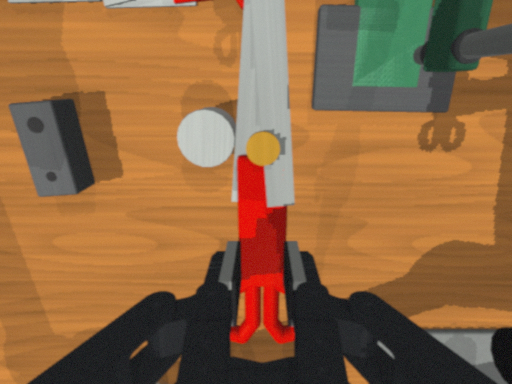

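Wrist view: the held work shows its bolt at (263,148). The bed's grey edges run from (315,107) to (450,110), the tin is at (205,137) and the block at (52,147). I fit the bed edges for the press yaw, and fit the block, tin and held bolt in the same picture.

```bash
python3 - <<'E'
from h import *
D=np.load("/tmp/w2.npz");P=D["P"];im=D["im"]
m=(P[...,2]>14)&(P[...,2]<26)&(P[...,0]>500)&(P[...,1]<-270)&(P[...,1]>-480)
Q=P[m]
ys=np.arange(-440,-305,5);xs=[np.percentile(Q[abs(Q[:,1]-y)<3][:,0],1) for y in ys]
f=np.polyfit(ys,xs,1);print("near edge x=",f,"yaw",-np.degrees(np.arctan(f[0])), np.std(np.polyval(f,ys)-xs))
x2=np.arange(545,625,5);yl=[np.percentile(Q[abs(Q[:,0]-x)<3][:,1],99) for x in x2];yr=[np.percentile(Q[abs(Q[:,0]-x)<3][:,1],1) for x in x2]
f=np.polyfit(x2,yl,1);print("left edge at x590",np.polyval(f,590),"yaw",np.degrees(np.arctan(f[0])),"right",np.round(yr,1))
# block, tin
for nm,c,h in(("block",(493,16),45),("tin",(508,-173),50)):
    m=(abs(P[...,2]-h)<6)&(np.hypot(P[...,0]-c[0],P[...,1]-c[1])<70)
    print(nm,[np.round(v,1) for v in cv2.minAreaRect(P[m][:,:2].astype(np.float32))],np.median(P[m],0).round(1))
hsv=cv2.cvtColor(im,cv2.COLOR_RGB2HSV)
b=(hsv[...,0]>=18)&(hsv[...,0]<=32)&(hsv[...,1]>165)&(hsv[...,2]>140)&(P[...,2]>150)
print("bolt",b.sum(),P[b].mean(0),"tcp",read_state()["position"])
r=((hsv[...,0]<5)|(hsv[...,0]>174))&(hsv[...,1]>190)&(P[...,2]>150);q=P[r];
s=q[(q[:,0]>500)&(q[:,0]<520)];print("neck y",np.percentile(s[:,1],[2,98]),"z",np.median(s[:,2]))
# lever line
m=(P[...,2]>235)&(P[...,2]<330)&(P[...,1]<-330);print("lever px",m.sum())
T=np.load("/tmp/top.npz");P=T["P"];im=T["im"].astype(int)
m=(P[...,2]>285)&(P[...,2]<325)&(P[...,0]<500)&(P[...,0]>400)&(P[...,1]<-300)&(im.max(2)<60);print("handle",m.sum(),[np.round(v,1) for v in cv2.minAreaRect(P[m][:,:2].astype(np.float32))],np.median(P[m],0))
E
```

```text
near edge x= [2.39859439e-02 5.45796896e+02] yaw -1.3740298890971512 0.4847445759702374
left edge at x590 -296.25011487701494 yaw -0.5592462861083476 right [-451.7 -451.7 -452.2 -452.6 -452.1 -452.2 -452.2 -449.9 -414.2 -403.9
 -402.  -401.9 -407.8 -414.3 -415.2 -414.9]
block [array([492.5,  15.7]), array([109.9,  51. ]), np.float64(4.3)] [497.1  13.2  44.9]
tin [array([ 508. , -171.9]), array([63.9, 63.6]), np.float64(89.3)] [ 508.6 -172.1   50.1]
bolt 826 [ 539.40474107 -235.52742746  263.69184971] tcp [ 481.08001496 -236.02806594  257.3780708 ]
neck y [-245.87833046 -224.42298141] z 261.03549753192624
lever px 953
handle 114 [array([ 457.9, -370.2]), array([16.4, 72.2]), np.float64(0.8)] [ 458.73010042 -370.8598438   312.93692759]
```

```bash
python3 -m creep '{"translation":[[-1.5,3,-1],[-3,6,-3],[-4.5,9,-5],[-6,12,-8],[-7.1,12.6,-11],[-7.1,12.6,-14],[-7.1,12.6,-17],[-7.1,12.6,-19]],"delta_rot":[[0,0,-10],[0,0,-20],[0,0,-30],[0,0,-40],[0,0,-50],[0,0,-60],[0,0,-70],[0,0,-80]],"hand":[1.5,1.5,1.5,1.5,1.5,1.5,1.5,1.5]}'
python3 -m creep '{"translation":[[0,0,-2],[0,0,-4],[0,0,-4.8],[0,0,-4.8]],"delta_rot":[[0,0,-6],[0,0,-11],[0,0,-11],[0,0,-11]],"hand":[1.5,1.5,1.5,1.5]}'
```

```text
clock: 6.0
position: [410.0, -109.6, 67.4]
ee_rot: [0.766, -0.643, -0.0, 0.0]
contact_force: [0.2, 0.4, -1.6]
gripper_width: 21.3
grasp_force: 59.3
clock: 6.5
position: [410.6, -110.2, 20.3]
ee_rot: [-0.703, 0.711, 0.0, -0.0]
contact_force: [-0.4, -0.7, -0.3]
gripper_width: 21.3
grasp_force: 59.3
```

```bash
python3 -m creep '{"translation":[[0,0,-0.8],[0,0,-1.2],[0,0,-1.4],[0,0,-1.5]],"delta_rot":[[0,0,0],[0,0,0],[0,0,0],[0,0,0]],"hand":[1.5,1.5,1.5,1.5]}'
```

```text
clock: 7.0
position: [410.6, -110.7, 5.3]
ee_rot: [-0.702, 0.712, -0.0, -0.0]
contact_force: [-0.2, 0.2, -1.6]
gripper_width: 21.8
grasp_force: 59.3
```

```bash
python3 -m creep '{"translation":[[0,0,-0.1],[0,0,-0.2],[0,0,-0.2],[0,0,-0.2]],"delta_rot":[[0,0,0],[0,0,0],[0,0,0],[0,0,0]],"hand":[1.5,1.5,1.5,4.5]}'
python3 -m creep '{"translation":[[0,0,0],[0,0,0],[0,0,3],[0,0,7],[0,0,10],[0,0,10]],"delta_rot":[[0,0,0],[0,0,0],[0,0,0],[0,0,0],[0,0,0],[0,0,0]],"hand":[4.5,4.5,4.5,4.5,4.5,4.5]}'
python3 - <<'E'
from h import *
im,dp,P=cloud("wrist");np.savez("/tmp/w3.npz",im=im,P=P)
for q in pairs(im,P):print(q)
print(read_state()["position"])
E
```

```text
clock: 7.5
position: [411.1, -110.6, 3.9]
ee_rot: [-0.702, 0.712, -0.001, 0.001]
contact_force: [-0.8, 0.0, -0.0]
gripper_width: 38.3
grasp_force: 0.0
clock: 8.25
position: [412.2, -110.5, 105.3]
ee_rot: [-0.702, 0.712, -0.002, 0.002]
contact_force: [-0.4, 0.1, 0.0]
gripper_width: 45.0
grasp_force: 0.0
{'px': array([263., 200.]), 'n': 3501, 'bolt': array([ 410.5, -167.4,   12.1]), 'org': array([ 410.9, -147.4]), 'yaw': np.float64(-91.1), 'rear': 108.7, 'zred': np.float64(8.9)}
{'px': array([ 12., 360.]), 'n': 1046, 'bolt': array([659.1,  14.2,  12.1]), 'org': array([662.4,  34. ]), 'yaw': np.float64(-99.4), 'rear': 83.1, 'zred': np.float64(8.9)}
[ 410.88418676 -110.54984087  103.873595  ]
```

```bash
python3 -m creep '{"translation":[[0,-0.7,0],[0,-0.7,-2],[0,-0.7,-4],[0,-0.7,-6],[0,-0.7,-8],[0,-0.7,-9.2],[0,-0.7,-9.7],[0,-0.7,-9.7]],"delta_rot":[[-10,0,0],[-20,0,0],[-30,0,0],[-30,0,0],[-30,0,0],[-30,0,0],[-30,0,0],[-30,0,0]],"hand":[4.5,4.5,4.5,4.5,4.5,4.5,4.5,4.5]}'
```

```text
clock: 9.3
position: [415.1, -116.8, 8.2]
ee_rot: [-0.678, 0.688, -0.181, -0.184]
contact_force: [0.1, -0.6, 1.2]
gripper_width: 45.1
grasp_force: 0.0
```

```bash
python3 -m creep '{"translation":[[-0.3,0,-0.1],[-0.3,0,-0.1],[-0.3,0,-0.1],[-0.3,0,-0.1],[-0.3,0,-0.1],[-0.3,0,3],[-0.3,0,8],[-0.3,0,8]],"delta_rot":[[0,0,0],[0,0,0],[0,0,0],[0,0,0],[0,0,0],[0,0,0],[0,0,0],[0,0,0]],"hand":[4.5,1.5,1.5,1.5,1.5,1.5,1.5,1.5]}'
python3 - <<'E'
from h import *
im,dp,P=cloud("wrist");np.savez("/tmp/w4.npz",im=im,P=P);cv2.imwrite("pics/w4.png",im[...,::-1])
for q in pairs(im,P):print(q)
s=read_state();print(s["position"],s["joints"].round(2),R.from_quat(s["ee_rot"]).as_matrix().round(3))
E
```

```text
clock: 10.3
position: [415.0, -114.7, 91.3]
ee_rot: [-0.678, 0.689, -0.184, -0.179]
contact_force: [0.6, -0.2, -1.5]
gripper_width: 19.0
grasp_force: 59.8
{'px': array([261., 269.]), 'n': 6164, 'bolt': array([ 413.8, -166.3,   87.9]), 'org': array([ 414.4, -146.3]), 'yaw': np.float64(-92.0), 'rear': 100.9, 'zred': np.float64(90.5)}
[ 414.02620049 -115.36807416   90.01819377] [ 0.35  0.27 -0.95  0.79 -0.71 -1.07] [[-0.015 -1.    -0.001]
 [-0.867  0.013 -0.498]
 [ 0.498 -0.006 -0.867]]
```

View pics/w4.png

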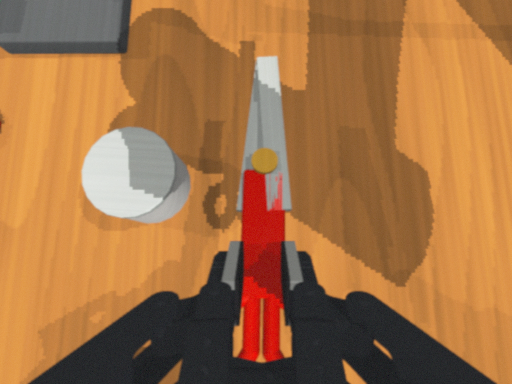

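Wrist view: the work is held at the neck with the bolt at (264,160), tips drooping slightly. Tin is at (135,175).

```bash
python3 - <<'E'
from h import *
D=np.load("/tmp/w4.npz");P=D["P"]
m=(P[...,2]>60)&(P[...,2]<110)&(abs(P[...,0]-414)<14);q=P[m]
for y in range(-240,-120,10):
    s=q[abs(q[:,1]-y)<5];print(y,np.median(s[:,2]).round(1) if len(s) else None,end="; ")
E
python3 -m creep '{"translation":[[1,0,2],[5,-1,3],[9,-2,3],[13,-3,3],[17,-5,3],[17.6,-8,2],[17.6,-8.5,0],[17.6,-8.5,-2]],"delta_rot":[[-2,0,0],[-5,0,0.8],[-5,0,0.8],[-5,0,0.8],[-5,0,0.8],[-5,0,0.8],[-5,0,0.8],[-5,0,0.8]],"hand":[1.5,1.5,1.5,1.5,1.5,1.5,1.5,1.5]}'
```

```text
-240 77.7; -230 78.6; -220 79.3; -210 80.1; -200 81.1; -190 81.9; -180 82.8; -170 86.2; -160 85.8; -150 86.4; -140 87.3; -130 88.4; clock: 11.35
position: [587.3, -202.7, 66.1]
ee_rot: [-0.674, 0.675, -0.212, -0.213]
contact_force: [0.0, 0.4, -1.4]
gripper_width: 18.8
grasp_force: 59.1
```

```bash
python3 -m creep '{"translation":[[0.2,-3,-0.5],[0.2,-6,-0.5],[0.2,-9,-0.5],[0.2,-11,-0.5],[0.2,-12,-0.5],[0.2,-12,-0.5],[0.2,-12,-0.5]],"delta_rot":[[0,0,0],[0,0,0],[0,0,0],[0,0,0],[0,0,0],[0,0,0],[0,0,0]],"hand":[1.5,1.5,1.5,1.5,1.5,1.5,1.5]}'
python3 - <<'E'
from h import *
im,dp,P=cloud("wrist");np.savez("/tmp/w5.npz",im=im,P=P);s=get_image("scene")[0]
print(read_state()["position"],pairs(im,P))
a=s[80:200,80:240];a=cv2.resize(a,(512,384),interpolation=cv2.INTER_CUBIC)
cv2.imwrite("pics/w5.png",cv2.resize(np.hstack([im,a]),(800,300))[...,::-1])
E
```

```text
clock: 12.22
position: [590.9, -320.9, 63.4]
ee_rot: [0.675, -0.674, 0.213, 0.212]
contact_force: [0.2, -0.1, -1.4]
gripper_width: 18.8
grasp_force: 59.1
[ 591.10881415 -320.69883724   63.70387982] [{'px': array([262., 263.]), 'n': 6656, 'bolt': array([ 590.6, -371.8,   63.3]), 'org': array([ 591. , -351.8]), 'yaw': np.float64(-90.9), 'rear': 99.8, 'zred': np.float64(61.7)}]
```

View pics/w5.png

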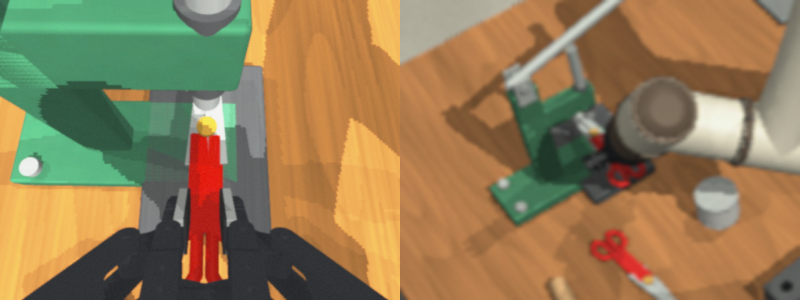

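The work is in the press, with the bolt at about (265,160) and the punch just ahead at (265,128) in wrist pixels. I measure the punch directly.

```bash
python3 - <<'E'
from h import *
D=np.load("/tmp/w5.npz");P=D["P"];im=D["im"]
m=np.zeros(P.shape[:2],bool);m[95:150,225:310]=1
m&=(P[...,2]>98)&(P[...,2]<122);q=P[m];print(m.sum())
for z in (101,105,110,115,119):
    s=q[abs(q[:,2]-z)<2.5]
    if len(s)>4: print(z,len(s),"x",np.percentile(s[:,0],[3,50,97]).round(1),"y",np.percentile(s[:,1],[3,50,90,97]).round(1))
m=(P[...,2]>128)&(P[...,2]<160)&(P[...,0]>540);q=P[m];print("arm front x",np.percentile(q[:,0],1),"face y",[(x,np.median(q[abs(q[:,0]-x)<5][:,1]).round(1)) for x in(585,600,620,640)])
E
```

```text
627
101 140 x [583.7 591.  597.7] y [-372.7 -368.7 -367.7 -367.6]
105 171 x [583.6 591.  598. ] y [-373.1 -368.9 -367.7 -367.5]
110 144 x [584.8 591.  596.9] y [-371.1 -368.4 -367.6 -367.5]
119 177 x [582.9 591.  599.1] y [-368.8 -365.6 -364.8 -364.6]
arm front x 542.1952480000845 face y [(585, np.float64(-364.3)), (600, np.float64(-364.4)), (620, np.float64(-365.2)), (640, np.float64(-365.1))]
```

```bash
python3 -m creep '{"translation":[[0,-0.4,-1],[0,-0.4,-2],[0,-0.4,-2.6],[0,-0.4,-3],[0,-0.4,-3.1],[0,-0.4,-3.1]],"delta_rot":[[0,0,0],[0,0,0],[0,0,0],[0,0,0],[0,0,0],[0,0,0]],"hand":[1.5,1.5,1.5,1.5,1.5,1.5]}'
python3 -m creep '{"translation":[[0,0,-0.1],[0,0,-0.1],[0,0,-0.2],[0,0,-0.2]],"delta_rot":[[0,0,0],[0,0,0],[0,0,0],[0,0,0]],"hand":[1.5,1.5,1.5,1.5]}'
python3 - <<'E'
from h import *
im,dp,P=cloud("wrist")
print(read_state()["position"],pairs(im,P))
E
```

```text
clock: 13.08
position: [591.0, -325.6, 33.0]
ee_rot: [-0.674, 0.675, -0.213, -0.212]
contact_force: [1.1, 0.1, -0.4]
gripper_width: 18.8
grasp_force: 59.3
clock: 13.58
position: [590.8, -325.5, 30.8]
ee_rot: [-0.674, 0.675, -0.213, -0.212]
contact_force: [0.6, -0.5, -0.9]
gripper_width: 19.0
grasp_force: 59.6
[ 590.85617462 -325.51827286   30.86213753] [{'px': array([261., 269.]), 'n': 6191, 'bolt': array([ 590.4, -376.8,   32.4]), 'org': array([ 590.8, -356.8]), 'yaw': np.float64(-91.1), 'rear': 100.5, 'zred': np.float64(29.4)}]
```

```bash
python3 -m creep '{"translation":[[0.05,0.12,0],[0.05,0.12,0],[0.05,0.12,-0.1],[0.05,0.12,-0.15],[0.05,0.12,-0.15],[0.05,0.12,-0.15],[0.05,0.12,-0.15],[0.05,0.12,-0.15]],"delta_rot":[[0,0,0],[0,0,0],[0,0,0],[0,0,0],[0,0,0],[0,0,0],[0,0,0],[0,0,0]],"hand":[1.5,1.5,1.5,1.5,3,4.5,4.5,4.5]}'
python3 - <<'E'
from h import *
im,dp,P=cloud("wrist")
print(read_state()["position"],pairs(im,P))
E
```

```text
clock: 14.62
position: [591.3, -324.4, 29.3]
ee_rot: [-0.674, 0.675, -0.213, -0.212]
contact_force: [0.0, 0.7, 0.1]
gripper_width: 45.6
grasp_force: 0.0
[ 591.33670517 -324.40194344   29.29567103] [{'px': array([261., 283.]), 'n': 8835, 'bolt': array([ 591.2, -375.3,   32.2]), 'org': array([ 591.5, -355.3]), 'yaw': np.float64(-90.9), 'rear': 99.8, 'zred': np.float64(28.8)}]
```

```bash
python3 -m creep '{"translation":[[0,1.5,2.1],[0,4,5.6],[0,7,9.5],[0,10,14],[-2,12,19],[-4,13,24],[-6,13,28],[-8,13,30]],"delta_rot":[[0,0,0],[0,0,0],[0,0,0],[0,0,0],[8,0,0],[16,0,0],[24,0,0],[34,0,0]],"hand":[4.5,4.5,4.5,4.5,4.5,3,1,0]}'
python3 - <<'E'
from h import *
im,dp,P=cloud("wrist")
s=read_state();print(s["position"],s["ee_rot"],s["joints"].round(2))
im,dp,P=cloud("scene");np.savez("/tmp/s2.npz",im=im,P=P)
cv2.imwrite("pics/s2.png",cv2.resize(im[60:200,60:260],(800,560),interpolation=cv2.INTER_CUBIC)[...,::-1])
E
```

```text
clock: 15.68
position: [511.4, -193.1, 332.8]
ee_rot: [0.708, -0.706, 0.007, 0.002]
contact_force: [-0.2, -1.1, -1.3]
gripper_width: 0.2
grasp_force: 0.0
[ 511.20154103 -195.37153571  336.53917377] [-0.70600878  0.70815795 -0.00766982  0.00225821] [-0.06  0.19 -0.01  0.01 -1.36  0.06]
```

View pics/s2.png

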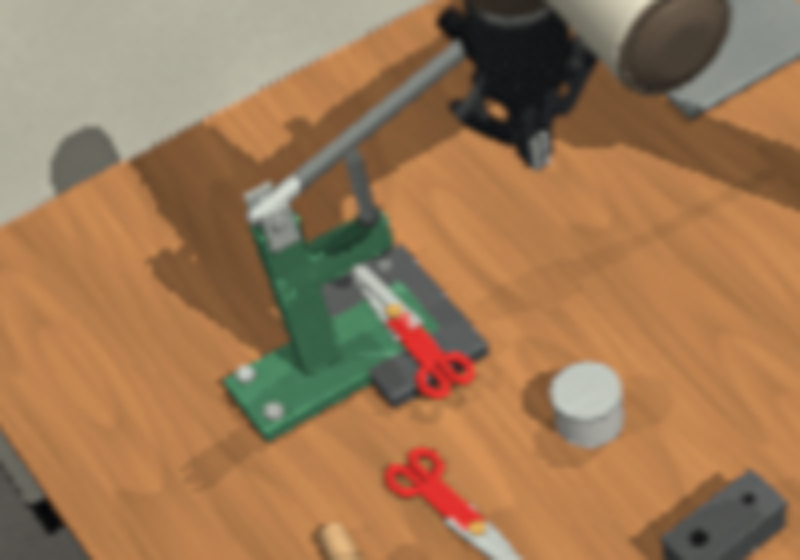

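Scene crop: the work lies across the bed with the bolt at (393,312), the tips passing under the arm and the loops at (445,375) on the left. It lies flat. Next, the lever.

```bash
python3 -m creep '{"translation":[[-1,-5,1],[-2,-10,1],[-3.5,-14,1],[-5,-17.5,1],[-5,-17.5,0],[-5,-17.5,-0.5]],"delta_rot":[[0,0,0],[0,0,0],[0,0,0],[0,0,0],[0,0,0],[0,0,0]],"hand":[0,0,0,0,0,0]}'
python3 - <<'E'
from h import *
im,dp,P=cloud("top");im=im.astype(int)
m=(P[...,2]>270)&(P[...,2]<325)&(P[...,0]<500)&(P[...,0]>400)&(P[...,1]<-300)&(P[...,1]>-430)
print(m.sum(), np.median(P[m],0) if m.any() else "", read_state()["position"])
E
```

```text
clock: 16.52
position: [461.1, -368.5, 322.3]
ee_rot: [-0.707, 0.708, -0.005, -0.006]
contact_force: [0.1, 0.3, -0.3]
gripper_width: 0.0
grasp_force: 0.0
82 [ 460.93948605 -348.70528211  308.77690143] [ 461.17630837 -368.12775892  322.05809938]
```

```bash
python3 -m creep '{"translation":[[-0.6,0,-3.1],[-1,0,-5.3],[-1.05,0,-7.5],[-1,0,-9.8],[-0.6,0,-12],[0,0,-14.2],[0.7,0,-16.3],[1.1,0,-17]],"delta_rot":[[0,0,0],[0,0,0],[0,0,0],[0,0,0],[0,0,0],[0,0,0],[0,0,0],[0,0,0]],"hand":[0,0,0,0,0,0,0,0]}'
python3 - <<'E'
from h import *
im,dp,P=cloud("scene");cv2.imwrite("pics/s3.png",cv2.resize(im[60:200,60:260],(800,560),interpolation=cv2.INTER_CUBIC)[...,::-1])
E
```

```text
clock: 17.58
position: [471.5, -368.9, 155.2]
ee_rot: [0.707, -0.707, 0.006, 0.007]
contact_force: [-6.6, -0.7, 9.2]
gripper_width: 0.2
grasp_force: 4.7
```

View pics/s3.png

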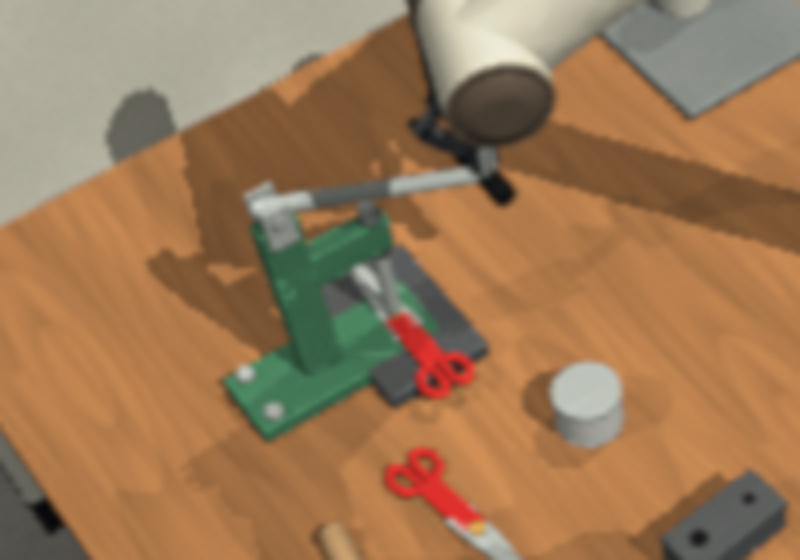

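The punch is coming down exactly on the bolt, with the handle at (500,188). I push on until the stop is felt.

```bash
python3 -m creep '{"translation":[[0.2,0,-0.4],[0.3,0,-0.7],[0.3,0,-0.9],[0.3,0,-0.9]],"delta_rot":[[0,0,0],[0,0,0],[0,0,0],[0,0,0]],"hand":[0,0,0,0]}'
```

```text
clock: 18.12
position: [474.2, -369.0, 148.9]
ee_rot: [0.708, -0.707, 0.006, 0.007]
contact_force: [-8.0, 0.7, 15.7]
gripper_width: 0.1
grasp_force: 8.2
```

```bash
python3 -m creep '{"translation":[[0,0,-0.2],[0,0,-0.4],[0,0,-0.4]],"delta_rot":[[0,0,0],[0,0,0],[0,0,0]],"hand":[0,0,0]}'
```

```text
clock: 18.5
position: [474.4, -369.1, 148.2]
ee_rot: [0.708, -0.706, 0.007, 0.008]
contact_force: [-11.0, 5.5, 27.9]
gripper_width: -0.1
grasp_force: 14.9
```

The stop is felt: 28 N with no further travel. Back up, then two more strokes.

```bash
python3 -m creep '{"translation":[[-0.6,0,1.8],[-1.4,0,3.9],[-1.9,0,6],[-2.3,0,8.3],[-2.4,0,10.5],[-2.3,0,12.8],[-1.9,0,15],[-1.3,0,17.8]],"delta_rot":[[0,0,0],[0,0,0],[0,0,0],[0,0,0],[0,0,0],[0,0,0],[0,0,0],[0,0,0]],"hand":[0,0,0,0,0,0,0,0]}'
python3 -m creep '{"translation":[[0,0,0.4],[0,0,0.4],[0,0,0.4],[0,0,0.4]],"delta_rot":[[0,0,0],[0,0,0],[0,0,0],[0,0,0]],"hand":[0,0,0,0]}'
python3 - <<'E'
from h import *
im,dp,P=cloud("top")
m=(P[...,2]>240)&(P[...,2]<330)&(P[...,0]<500)&(P[...,0]>430)&(P[...,1]<-385)&(P[...,1]>-430);print(m.sum(),np.percentile(P[m],90,axis=0) if m.any() else "")
E
```

```text
clock: 19.5
position: [463.8, -368.3, 321.0]
ee_rot: [0.707, -0.707, 0.008, 0.005]
contact_force: [-0.0, -0.2, 0.4]
gripper_width: -0.2
grasp_force: 0.0
clock: 20.0
position: [462.0, -369.1, 322.3]
ee_rot: [-0.706, 0.708, -0.006, -0.006]
contact_force: [-0.3, 0.2, 0.3]
gripper_width: 0.1
grasp_force: 0.0
0
```

```bash
cat > lev.py <<'E'
from h import *
im,dp,P=cloud("scene")
m=(P[...,2]>150)&(P[...,2]<320)&(P[...,0]>505)&(P[...,0]<600)&(P[...,1]<-355)&(P[...,1]>-390)&(P[...,2]>175)
q=P[m];
if len(q)>10:
    f=np.polyfit(q[:,0],q[:,2],1);print(len(q),"lever elevation",np.arctan(-f[0]).round(3),"z at 550",np.polyval(f,550).round(1))
E
python3 lev.py
python3 -m creep '{"translation":[[-0.6,0,-3.1],[-1.05,0,-5.3],[-1.15,0,-7.5],[-1.05,0,-9.8],[-0.7,0,-12],[-0.1,0,-14.2],[0.7,0,-16.3],[1.1,0,-17.2]],"delta_rot":[[0,0,0],[0,0,0],[0,0,0],[0,0,0],[0,0,0],[0,0,0],[0,0,0],[0,0,0]],"hand":[0,0,0,0,0,0,0,0]}'
python3 -m creep '{"translation":[[0.1,0,-0.4],[0.1,0,-0.7],[0.1,0,-0.9],[0.1,0,-0.9]],"delta_rot":[[0,0,0],[0,0,0],[0,0,0],[0,0,0]],"hand":[0,0,0,0]}'
python3 lev.py
```

```text
215 lever elevation 0.695 z at 550 271.3
clock: 21.1
position: [471.8, -370.4, 152.2]
ee_rot: [-0.707, 0.708, -0.006, -0.007]
contact_force: [-6.1, -1.0, 8.8]
gripper_width: 0.1
grasp_force: 4.7
clock: 21.6
position: [473.4, -370.5, 148.4]
ee_rot: [-0.707, 0.707, -0.008, -0.007]
contact_force: [-8.9, 5.2, 25.1]
gripper_width: 0.2
grasp_force: 12.3
184 lever elevation 0.736 z at 550 217.4
```

```bash
python3 -m creep '{"translation":[[-0.6,0,1.8],[-1.4,0,3.9],[-1.9,0,6],[-2.3,0,8.3],[-2.4,0,10.5],[-2.3,0,12.8],[-1.9,0,15],[-1.3,0,18]],"delta_rot":[[0,0,0],[0,0,0],[0,0,0],[0,0,0],[0,0,0],[0,0,0],[0,0,0],[0,0,0]],"hand":[0,0,0,0,0,0,0,0]}'
python3 -m creep '{"translation":[[0,0,0],[0,0,0],[0,0,0],[0,0,0]],"delta_rot":[[0,0,0],[0,0,0],[0,0,0],[0,0,0]],"hand":[0,0,0,0]}'
python3 lev.py
python3 -m creep '{"translation":[[-0.6,0,-3.1],[-1.05,0,-5.3],[-1.15,0,-7.5],[-1.05,0,-9.8],[-0.7,0,-12],[-0.1,0,-14.2],[0.7,0,-16.3],[1.1,0,-17.2]],"delta_rot":[[0,0,0],[0,0,0],[0,0,0],[0,0,0],[0,0,0],[0,0,0],[0,0,0],[0,0,0]],"hand":[0,0,0,0,0,0,0,0]}'
python3 -m creep '{"translation":[[0.1,0,-0.4],[0.1,0,-0.7],[0.1,0,-0.9],[0.1,0,-0.9]],"delta_rot":[[0,0,0],[0,0,0],[0,0,0],[0,0,0]],"hand":[0,0,0,0]}'
```

```text
clock: 22.65
position: [461.8, -369.5, 323.7]
ee_rot: [-0.706, 0.708, -0.007, -0.005]
contact_force: [1.0, -0.8, -0.1]
gripper_width: -0.2
grasp_force: 0.0
clock: 23.15
position: [461.0, -369.3, 321.5]
ee_rot: [-0.706, 0.708, -0.006, -0.006]
contact_force: [0.5, -0.8, -0.0]
gripper_width: -0.3
grasp_force: 0.0
215 lever elevation 0.703 z at 550 271.5
clock: 24.2
position: [470.7, -370.3, 151.0]
ee_rot: [-0.707, 0.707, -0.005, -0.007]
contact_force: [-6.7, -0.7, 9.7]
gripper_width: -0.0
grasp_force: 4.8
clock: 24.7
position: [471.9, -370.4, 148.2]
ee_rot: [0.707, -0.707, 0.007, 0.007]
contact_force: [-12.4, 6.2, 27.5]
gripper_width: 0.1
grasp_force: 14.6
```

```bash
python3 -m creep '{"translation":[[-0.6,0,1.8],[-1.4,0,3.9],[-1.9,0,6],[-2.3,0,8.3],[-2.4,0,10.5],[-2.3,0,12.8],[-1.7,0,15],[-1,0,18.5]],"delta_rot":[[0,0,0],[0,0,0],[0,0,0],[0,0,0],[0,0,0],[0,0,0],[0,0,0],[0,0,0]],"hand":[0,0,0,0,0,0,0,0]}'
python3 -m creep '{"translation":[[0,0,1],[1,4,2],[2.5,9,2],[4,13,2],[5,17,0],[5,17.5,0]],"delta_rot":[[0,0,0],[0,0,0],[0,0,0],[0,0,0],[0,0,0],[0,0,0]],"hand":[0,0,0,0,2,4.5]}'
python3 lev.py
python3 - <<'E'
from h import *
im,dp,P=cloud("scene")
for q in pairs(im,P):print(q)
s=read_state();print(s["position"],s["ee_rot"])
E
```

```text
clock: 25.7
position: [463.4, -369.4, 327.1]
ee_rot: [-0.706, 0.708, -0.007, -0.005]
contact_force: [0.6, -1.1, 0.3]
gripper_width: -0.2
grasp_force: 0.0
clock: 26.45
position: [512.5, -192.0, 323.6]
ee_rot: [0.708, -0.707, 0.004, 0.007]
contact_force: [-0.4, 0.0, 0.1]
gripper_width: 35.6
grasp_force: 0.0
216 lever elevation 0.699 z at 550 271.0
(array([ 594.06282866, -297.93087419,   28.89316845]), None)
(array([ 668.19105845, -204.43769769,    8.41957474]), None)
(array([667.51462803,  89.66720701,   8.28848914]), None)
(array([668.59560125, 174.59688458,   8.88930528]), None)
[ 513.04552833 -194.02708737  325.83265779] [-0.70692378  0.70723786 -0.00611605 -0.00599796]
```

```bash
python3 -m creep '{"translation":[[2,0,-4],[4,-0.5,-8],[6,-1,-12],[7.8,-2,-15],[7.8,-3,-15.7],[7.8,-3,-15.7]],"delta_rot":[[-8,0,0],[-16,0,0],[-24,0,0],[-30,0,0],[-30,0,0],[-30,0,0]],"hand":[4.5,4.5,4.5,4.5,4.5,4.5]}'
python3 - <<'E'
from h import *
s=read_state();print(s["position"],R.from_quat(s["ee_rot"]).as_matrix().round(3))
im,dp,P=cloud("wrist");cv2.imwrite("pics/w6.png",im[...,::-1])
for q in pairs(im,P):print(q)
E
```

```text
clock: 27.3
position: [590.9, -226.1, 169.6]
ee_rot: [-0.68, 0.683, -0.189, -0.188]
contact_force: [-0.3, 0.4, 1.0]
gripper_width: 45.2
grasp_force: 0.0
[ 590.94179792 -226.06041686  169.5552951 ] [[-0.004 -1.    -0.   ]
 [-0.858  0.004 -0.514]
 [ 0.514 -0.002 -0.858]]
{'px': array([261., 173.]), 'n': 2542, 'bolt': array([ 590.8, -375.5,   32.1]), 'org': array([ 591.2, -355.5]), 'yaw': np.float64(-91.1), 'rear': 110.5, 'zred': np.float64(28.9)}
(array([ 680.64648012, -228.8578924 ,    8.48788324]), None)
```

```bash
python3 -m creep '{"translation":[[0.1,-3.3,-4],[0.1,-6,-8],[0.1,-8.3,-11.5],[0.1,-9.5,-13.5],[0.1,-9.9,-14.1],[0.1,-9.9,-14.1]],"delta_rot":[[0,0,0],[0,0,0],[0,0,0],[0,0,0],[0,0,0],[0,0,0]],"hand":[4.5,4.5,4.5,4.5,4.5,4.5]}'
python3 -m creep '{"translation":[[0,0,0],[0,0,0],[0,0,0],[0,0,0],[0,0,1],[0,0,2.5],[0,0,2.5],[0,0,2.5]],"delta_rot":[[0,0,0],[0,0,0],[0,0,0],[0,0,0],[0,0,0],[0,0,0],[0,0,0],[0,0,0]],"hand":[1.5,1.5,1.5,1.5,1.5,1.5,1.5,1.5]}'
```

```text
clock: 28.1
position: [593.2, -324.1, 30.1]
ee_rot: [-0.68, 0.682, -0.191, -0.187]
contact_force: [-0.2, 0.5, 0.7]
gripper_width: 45.1
grasp_force: 0.0
clock: 29.1
position: [592.3, -323.0, 53.1]
ee_rot: [-0.681, 0.682, -0.189, -0.188]
contact_force: [-0.7, -0.2, -0.1]
gripper_width: 17.3
grasp_force: 58.6
```

```bash
python3 -m creep '{"translation":[[0,2,0],[0,5,0.5],[0,8,0.5],[0,11,0.5],[0,14,2],[0,16,4],[0,16,5],[0,16,5]],"delta_rot":[[0,0,0],[0,0,0],[0,0,0],[0,0,0],[0,0,0],[0,0,0],[0,0,0],[0,0,0]],"hand":[1.5,1.5,1.5,1.5,1.5,1.5,1.5,1.5]}'
python3 - <<'E'
from h import *
s=read_state();print(s["position"])
im,dp,P=cloud("wrist");np.savez("/tmp/w7.npz",im=im,P=P);cv2.imwrite("pics/w7.png",im[...,::-1])
for q in pairs(im,P):print(q)
q=P[(P[...,2]>60)&(P[...,2]<130)&(abs(P[...,0]-592)<14)]
for y in range(-290,-150,20):
    t=q[abs(q[:,1]-y)<5];print(y,np.median(t[:,2]).round(1) if len(t) else None,end="; ")
im,dp,P=cloud("top");np.savez("/tmp/t2.npz",im=im,P=P);cv2.imwrite("pics/t2.png",im[...,::-1])
E
```

```text
clock: 30.1
position: [592.4, -163.0, 103.6]
ee_rot: [-0.681, 0.682, -0.19, -0.188]
contact_force: [-0.2, 0.2, -2.3]
gripper_width: 17.2
grasp_force: 58.7
[ 592.40291088 -163.00896917  103.60686314]
{'px': array([175., 218.]), 'n': 3880, 'bolt': array([ 590.9, -214.8,   88.2]), 'org': array([ 610. , -208.7]), 'yaw': np.float64(-162.3), 'rear': 97.9, 'zred': np.float64(8.8)}
{'px': array([261., 272.]), 'n': 5683, 'bolt': array([ 590.9, -214.8,   88.2]), 'org': array([ 591.6, -194.8]), 'yaw': np.float64(-92.1), 'rear': 99.1, 'zred': np.float64(101.7)}
-290 None; -270 69.8; -250 74.8; -230 80.0; -210 87.5; -190 91.8; -170 97.8;
```

Top view not needed here: numbers show the work firmly held but with its tips drooping about 15°. I level it, lay it on free bench at x≈575 and regrasp it vertically for exact placing.

```bash
python3 -m creep '{"translation":[[-0.8,3,0],[-1.7,6,0],[-1.7,6,-3],[-1.7,6,-6],[-1.7,6,-7.5],[-1.7,6,-8],[-1.7,6,-8]],"delta_rot":[[-8,0,0],[-15,0,0],[-15,0,0],[-15,0,0],[-15,0,0],[-15,0,0],[-15,0,0]],"hand":[1.5,1.5,1.5,1.5,1.5,1.5,1.5]}'
python3 - <<'E'
from h import *
s=read_state();print(s["position"])
im,dp,P=cloud("wrist")
q=P[(P[...,2]>11)&(P[...,2]<60)&(abs(P[...,0]-575)<16)]
for y in range(-250,-70,20):
    t=q[abs(q[:,1]-y)<5];print(y,np.median(t[:,2]).round(1) if len(t) else None,end="; ")
E
```

```text
clock: 31.08
position: [575.5, -103.8, 23.6]
ee_rot: [-0.65, 0.652, -0.277, -0.275]
contact_force: [-0.4, -0.2, -1.2]
gripper_width: 17.2
grasp_force: 58.8
[ 575.53588921 -103.75944556   23.60478999]
-250 None; -230 11.2; -210 11.8; -190 13.2; -170 14.6; -150 16.2; -130 17.3; -110 18.8; -90 30.9;
```

```bash
python3 -m creep '{"translation":[[0,0,-0.4],[0,0,-0.7],[0,0,-0.7],[0,0,-0.7],[0,0,-0.7],[0,0.7,0.7],[0,3,3],[0,6,6]],"delta_rot":[[-2,0,0],[-3,0,0],[-3,0,0],[-3,0,0],[-3,0,0],[-3,0,0],[-3,0,0],[-3,0,0]],"hand":[1.5,1.5,3,4.5,4.5,4.5,4.5,4.5]}'
python3 -m creep '{"translation":[[0,0,4],[0,0,6],[0,0,7],[0,0,7],[0,0,7]],"delta_rot":[[10,0,0],[20,0,0],[30,0,0],[40,0,0],[48,0,0]],"hand":[4.5,4.5,4.5,4.5,4.5]}'
python3 - <<'E'
from h import *
s=read_state();print(s["position"],R.from_quat(s["ee_rot"]).as_matrix().round(3))
im,dp,P=cloud("wrist");np.savez("/tmp/w8.npz",im=im,P=P);cv2.imwrite("pics/w8.png",im[...,::-1])
for q in pairs(im,P):print(q)
E
```

```text
clock: 32.12
position: [574.6, -43.5, 83.9]
ee_rot: [-0.643, 0.644, -0.293, -0.293]
contact_force: [1.1, -0.7, 0.7]
gripper_width: 45.0
grasp_force: 0.0
clock: 32.75
position: [575.5, -43.1, 154.9]
ee_rot: [-0.707, 0.708, -0.006, -0.002]
contact_force: [0.6, -0.9, -0.4]
gripper_width: 45.2
grasp_force: 0.0
[575.45536845 -43.08485775 154.89500675] [[-0.002 -1.     0.004]
 [-1.     0.002 -0.011]
 [ 0.011 -0.005 -1.   ]]
{'px': array([158.,  33.]), 'n': 1869, 'bolt': array([ 574.4, -156.7,   12.1]), 'org': array([ 594.3, -158.9]), 'yaw': np.float64(173.7), 'rear': 105.1, 'zred': np.float64(9.1)}
{'px': array([262., 124.]), 'n': 3024, 'bolt': array([ 658.2, -134.4,   12.2]), 'org': array([ 641.2, -124. ]), 'yaw': np.float64(-31.5), 'rear': 130.2, 'zred': np.float64(8.9)}
{'px': array([175., 259.]), 'n': 572, 'bolt': array([661.5,   8.6,  11.8]), 'org': array([664.7,  28.3]), 'yaw': np.float64(-99.1), 'rear': 71.6, 'zred': np.float64(9.0)}
```

View pics/w8.png

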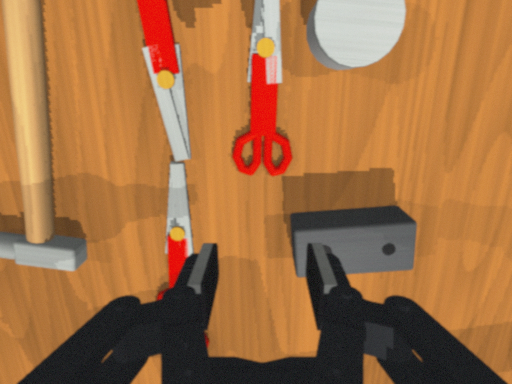

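Wrist view: the work lies flat with its bolt at (265,47) and loops at (262,155). Pair C's bolt is at (165,80), pair B's at (177,234), and the block at (352,240). I fix the bolt matching.

```bash
python3 - <<'E'
s=open("h.py").read()
s=s.replace("        B=B[np.linalg.norm(B-np.median(B,0),axis=1)<10];b=B.mean(0)\n","""        C,_,ax=np.linalg.svd(Q[:,:2]-Q[:,:2].mean(0),full_matrices=False);ax=ax[0];pd=np.abs((B[:,:2]-Q[:,:2].mean(0))@np.array([-ax[1],ax[0]]))
        B=B[np.linalg.norm(B-B[np.argmin(pd)],axis=1)<12];B=B[np.linalg.norm(B-np.median(B,0),axis=1)<10];b=B.mean(0)
""")
open("h.py","w").write(s)
E
python3 - <<'E'
from h import *
D=np.load("/tmp/w8.npz")
for q in pairs(D["im"],D["P"]):print(q)
P=D["P"];m=(abs(P[...,2]-45)<5)&(np.hypot(P[...,0]-493,P[...,1]-16)<70);print([np.round(v,1) for v in cv2.minAreaRect(P[m][:,:2].astype(np.float32))])
E
```

```text
{'px': array([158.,  33.]), 'n': 1869, 'bolt': array([ 659.7, -130.8,   12.3]), 'org': array([ 661.8, -150.7]), 'yaw': np.float64(96.1), 'rear': 62.9, 'zred': np.float64(9.1)}
{'px': array([262., 124.]), 'n': 3024, 'bolt': array([ 574. , -157.3,   12.1]), 'org': array([ 574.7, -137.4]), 'yaw': np.float64(-92.1), 'rear': 109.5, 'zred': np.float64(8.9)}
{'px': array([175., 259.]), 'n': 572, 'bolt': array([661.5,   8.6,  11.8]), 'org': array([664.7,  28.3]), 'yaw': np.float64(-99.1), 'rear': 71.6, 'zred': np.float64(9.0)}
[array([492.8,  15.5]), array([110. ,  50.7]), np.float64(4.4)]
```

```bash
python3 -m creep '{"translation":[[0,-4,-2],[0,-7.4,-6],[0,-7.4,-10],[0,-7.4,-13],[0,-7.4,-14.6],[0,-7.4,-15.1],[0,-7.4,-15.1],[0,-7.4,-15.1]],"delta_rot":[[0,0,-2],[0,0,-2],[0,0,-2],[0,0,-2],[0,0,-2],[0,0,-2],[0,0,-2],[0,0,-2]],"hand":[4.5,4.5,4.5,4.5,4.5,4.5,4.5,3]}'
python3 -m creep '{"translation":[[0,0,0],[0,0,0],[0,0,0],[0,0,0],[0,0,3],[0,0,7],[0,0,10],[0,0,10]],"delta_rot":[[0,0,0],[0,0,0],[0,0,0],[0,0,0],[0,0,0],[0,0,0],[0,0,0],[0,0,0]],"hand":[1.5,1.5,1.5,1.5,1.5,1.5,1.5,1.5]}'
```

```text
clock: 33.8
position: [576.3, -117.2, 3.6]
ee_rot: [-0.694, 0.72, -0.007, -0.005]
contact_force: [0.3, 0.2, -0.3]
gripper_width: 30.0
grasp_force: 0.0
clock: 34.8
position: [577.1, -117.3, 105.1]
ee_rot: [-0.694, 0.72, -0.009, -0.003]
contact_force: [1.0, 0.6, -0.1]
gripper_width: 21.4
grasp_force: 59.3
```

```bash
python3 -m creep '{"translation":[[-1.5,0.5,0],[-3,1,0],[-4.5,2,0],[-6,2.5,0],[-7.5,3,0],[-9,3.5,0],[-9.8,4,0],[-9.8,4,0]],"delta_rot":[[0,0,10],[0,0,20],[0,0,30],[0,0,40],[0,0,50],[0,0,60],[0,0,70],[0,0,80]],"hand":[1.5,1.5,1.5,1.5,1.5,1.5,1.5,1.5]}'
python3 -m creep '{"translation":[[0,0,0],[0,0,-2],[0,0,-4],[0,0,-4]],"delta_rot":[[0,0,10],[0,0,16.4],[0,0,16.4],[0,0,16.4]],"hand":[1.5,1.5,1.5,1.5]}'
python3 - <<'E'
from h import *
s=read_state();print(s["position"],R.from_quat(s["ee_rot"]).as_matrix().round(3))
im,dp,P=cloud("wrist");np.savez("/tmp/w9.npz",im=im,P=P)
for q in pairs(im,P):print(q)
E
```

```text
clock: 35.8
position: [475.5, -77.2, 101.0]
ee_rot: [0.995, -0.103, 0.007, 0.0]
contact_force: [0.1, 0.1, -1.5]
gripper_width: 21.8
grasp_force: 59.3
clock: 36.3
position: [475.1, -77.6, 60.1]
ee_rot: [0.999, 0.037, 0.005, -0.001]
contact_force: [0.3, 0.3, -1.5]
gripper_width: 21.5
grasp_force: 59.3
[475.10445667 -77.63388305  60.10205376] [[ 0.997  0.074  0.011]
 [ 0.074 -0.997  0.002]
 [ 0.011 -0.002 -1.   ]]
{'px': array([261., 275.]), 'n': 6629, 'bolt': array([516.3, -73.4,  68. ]), 'org': array([496.3, -74.8]), 'yaw': np.float64(4.1), 'rear': 102.8, 'zred': np.float64(65.3)}
```

```bash
python3 -m creep '{"translation":[[0.3,-0.1,-2],[0.3,-0.1,-4],[0.3,-0.1,-5],[0.3,-0.1,-5.5],[0.3,-0.1,-5.6],[0.3,-0.1,-5.6],[0.3,-0.1,-5.6],[0.3,-0.1,-5.6]],"delta_rot":[[0,0,0],[0,0,0],[0,0,0],[0,0,0],[0,0,0],[0,0,0],[0,0,0],[0,0,0]],"hand":[1.5,1.5,1.5,1.5,1.5,3,4.5,4.5]}'
python3 -m creep '{"translation":[[0,0,2],[0,0,7],[0,0,13],[0,0,19],[0,0,23],[-4,2,23],[-9,5,23],[-9,5,23]],"delta_rot":[[0,0,0],[0,0,0],[0,0,0],[0,0,0],[0,0,0],[0,0,0],[0,0,0],[0,0,0]],"hand":[4.5,4.5,4.5,4.5,4.5,4.5,4.5,4.5]}'
python3 - <<'E'
from h import *
s=read_state();print(s["position"],s["joints"].round(2))
im,dp,P=cloud("wrist");np.savez("/tmp/w10.npz",im=im,P=P);cv2.imwrite("pics/w10.png",im[...,::-1])
for q in pairs(im,P):print(q)
m=(abs(P[...,2]-45)<5)&(np.hypot(P[...,0]-493,P[...,1]-16)<70);print([np.round(v,1) for v in cv2.minAreaRect(P[m][:,:2].astype(np.float32))])
m=(abs(P[...,2]-50)<5)&(np.hypot(P[...,0]-508,P[...,1]+172)<50);print([np.round(v,1) for v in cv2.minAreaRect(P[m][:,:2].astype(np.float32))])
E
```

```text
clock: 37.35
position: [480.7, -78.3, 6.8]
ee_rot: [0.999, 0.038, 0.009, -0.001]
contact_force: [-0.5, -0.1, 0.3]
gripper_width: 45.2
grasp_force: 0.0
clock: 38.35
position: [387.2, -27.7, 236.7]
ee_rot: [0.999, 0.039, 0.009, -0.002]
contact_force: [1.0, -0.1, 0.4]
gripper_width: 44.8
grasp_force: 0.0
[387.24354585 -27.69400244 236.65469119] [ 0.35 -0.05 -0.52  0.   -1.08  1.29]
{'px': array([312., 104.]), 'n': 1979, 'bolt': array([521.9, -74.2,  12. ]), 'org': array([502. , -75.6]), 'yaw': np.float64(4.0), 'rear': 109.0, 'zred': np.float64(9.0)}
[array([492.3,  16.1]), array([108.7,  50.2]), np.float64(4.4)]
[array([ 507. , -171.5]), array([64.3, 64.3]), np.float64(41.8)]
```

View pics/w10.png

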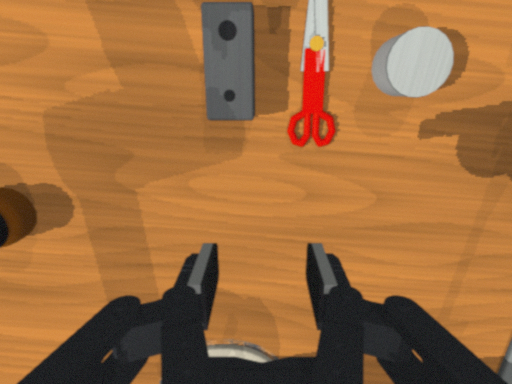

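Wrist view: the work is laid at (315,80) between the block (228,60) and the tin (413,62), parallel and level to about 3 mm. Next, a look at the finished pairs.

```bash
python3 -m creep '{"translation":[[5,2,1],[10,4,2],[14,7,3],[14.5,9,4],[14.5,9,4],[14.5,9,4]],"delta_rot":[[0,0,0],[0,0,0],[0,0,0],[0,0,0],[0,0,0],[0,0,0]],"hand":[4.5,4.5,4.5,4.5,4.5,4.5]}'
python3 - <<'E'
from h import *
s=read_state();print(s["position"])
im,dp,P=cloud("wrist");cv2.imwrite("pics/w11.png",im[...,::-1])
for q in pairs(im,P):print(q)
E
```

```text
clock: 39.15
position: [534.6, 61.1, 276.1]
ee_rot: [0.999, 0.037, 0.008, -0.001]
contact_force: [0.1, 0.3, 0.2]
gripper_width: 44.8
grasp_force: 0.0
[534.58919253  61.06784907 276.06276046]
{'px': array([169.,  37.]), 'n': 2004, 'bolt': array([670. , 249.4,  12. ]), 'org': array([669.6, 229.4]), 'yaw': np.float64(88.9), 'rear': 109.6, 'zred': np.float64(8.8)}
{'px': array([256.,  45.]), 'n': 1993, 'bolt': array([663. ,  14.6,  12. ]), 'org': array([664.2,  34.5]), 'yaw': np.float64(-93.5), 'rear': 109.2, 'zred': np.float64(8.9)}
{'px': array([480.,  64.]), 'n': 1578, 'bolt': array([ 659.7, -131.7,   12.2]), 'org': array([ 661.9, -151.6]), 'yaw': np.float64(96.5), 'rear': 104.0, 'zred': np.float64(9.0)}
{'px': array([356., 216.]), 'n': 1138, 'bolt': array([522.3, -73.5,  12.3]), 'org': array([502.3, -74.9]), 'yaw': np.float64(3.9), 'rear': 108.5, 'zred': np.float64(9.0)}
```

```bash
python3 -m creep '{"translation":[[2,0,-1],[4,0,-3],[6,-0.2,-5],[8,-0.3,-7],[10,-0.4,-9],[12,-0.5,-11],[13.1,-0.7,-13],[13.1,-0.7,-15]],"delta_rot":[[0,0,-10],[0,0,-20],[0,0,-30],[0,0,-40],[0,0,-50],[0,0,-60],[0,0,-70],[0,0,-80]],"hand":[4.5,4.5,4.5,4.5,4.5,4.5,4.5,4.5]}'
python3 -m creep '{"translation":[[0,0,-3],[0,0,-6],[0,0,-6],[0,0,-6]],"delta_rot":[[0,0,-10],[0,0,-17.8],[0,0,-17.8],[0,0,-17.8]],"hand":[4.5,4.5,4.5,4.5]}'
python3 - <<'E'
from h import *
s=read_state();M=R.from_quat(s["ee_rot"]).as_matrix();print(s["position"],M.round(3))
im,dp,P=cloud("wrist")
for q in pairs(im,P):print(q)
E
```

```text
clock: 40.2
position: [666.3, 53.5, 125.6]
ee_rot: [0.787, -0.616, 0.007, 0.005]
contact_force: [-0.6, -0.4, 0.3]
gripper_width: 45.3
grasp_force: 0.0
clock: 40.7
position: [667.0, 54.4, 67.9]
ee_rot: [-0.686, 0.728, -0.007, -0.005]
contact_force: [0.5, 0.1, 0.4]
gripper_width: 45.3
grasp_force: 0.0
[667.01559455  54.35670657  67.87724389] [[-0.059 -0.998  0.003]
 [-0.998  0.059 -0.017]
 [ 0.017 -0.004 -1.   ]]
{'px': array([264., 240.]), 'n': 4458, 'bolt': array([663.2,  14.4,  12.1]), 'org': array([664.5,  34.4]), 'yaw': np.float64(-93.7), 'rear': 108.5, 'zred': np.float64(8.8)}
(array([669.2942272 , 160.08966491,   8.46740731]), None)
```

```bash
python3 -m creep '{"translation":[[-0.1,0,-3],[-0.1,0,-5.3],[-0.1,0,-6.3],[-0.1,0,-6.3],[-0.1,0,-6.3],[-0.1,0,-6.3],[-0.1,0,-6.3],[-0.1,0,-6.3]],"delta_rot":[[1,0,0],[1,0,0],[1,0,0],[1,0,0],[1,0,0],[1,0,0],[1,0,0],[1,0,0]],"hand":[4.5,4.5,4.5,4.5,1.5,1.5,1.5,1.5]}'
python3 -m creep '{"translation":[[0,0,4],[-2,0,9],[-5,0,10],[-8,0.5,10],[-11,1,10],[-14,1.5,10],[-17,2,10],[-19.8,2.9,10]],"delta_rot":[[0,0,5],[0,0,15],[0,0,25],[0,0,35],[0,0,45],[0,0,55],[0,0,65],[0,0,75]],"hand":[1.5,1.5,1.5,1.5,1.5,1.5,1.5,1.5]}'
python3 -m creep '{"translation":[[0,0,0],[0,0,0],[0,0,-1],[0,0,-3],[0,0,-3]],"delta_rot":[[0,0,10],[0,0,18],[0,0,23],[0,0,23],[0,0,23]],"hand":[1.5,1.5,1.5,1.5,1.5]}'
python3 - <<'E'
from h import *
s=read_state();print(s["position"])
im,dp,P=cloud("wrist")
for q in pairs(im,P):print(q)
E
```

```text
clock: 41.75
position: [666.3, 54.9, 5.2]
ee_rot: [-0.685, 0.728, -0.001, 0.001]
contact_force: [-1.0, 0.3, 5.8]
gripper_width: 21.5
grasp_force: 59.0
clock: 42.75
position: [466.0, 83.6, 103.3]
ee_rot: [0.987, -0.158, -0.0, -0.0]
contact_force: [-0.5, 0.5, -1.1]
gripper_width: 21.7
grasp_force: 59.2
clock: 43.38
position: [466.1, 83.1, 72.3]
ee_rot: [0.999, 0.039, -0.002, 0.0]
contact_force: [-0.0, -0.2, -1.4]
gripper_width: 21.3
grasp_force: 59.1
[466.13042149  83.07694186  72.25685929]
{'px': array([481., 230.]), 'n': 4954, 'bolt': array([521.7, -71.7,  12.2]), 'org': array([501.8, -73.3]), 'yaw': np.float64(4.6), 'rear': 107.9, 'zred': np.float64(9.0)}
{'px': array([261., 276.]), 'n': 6481, 'bolt': array([508.6,  87.3,  79. ]), 'org': array([488.7,  85.8]), 'yaw': np.float64(4.3), 'rear': 105.8, 'zred': np.float64(76.2)}
```

```bash
python3 -m creep '{"translation":[[-0.15,-0.1,-3],[-0.15,-0.1,-5.5],[-0.15,-0.1,-6.5],[-0.15,-0.1,-6.7],[-0.15,-0.1,-6.7],[-0.15,-0.1,-6.7],[-0.15,-0.1,-6.7],[-0.15,-0.1,-6.7]],"delta_rot":[[0,0,0],[0,0,0],[0,0,0],[0,0,0],[0,0,0],[0,0,0],[0,0,0],[0,0,0]],"hand":[1.5,1.5,1.5,1.5,1.5,3,3.8,3.8]}'
python3 -m creep '{"translation":[[0,0,2],[0,0,7],[0,0,13],[0,0,19],[2,3,23],[6,8,24],[9,12,24],[9,12,24]],"delta_rot":[[0,0,0],[0,0,0],[0,0,0],[0,0,0],[0,0,0],[0,0,0],[0,0,0],[0,0,0]],"hand":[3.8,3.8,3.8,4.5,4.5,4.5,4.5,4.5]}'
python3 - <<'E'
from h import *
s=read_state();print(s["position"],s["joints"].round(2))
im,dp,P=cloud("wrist")
for q in pairs(im,P):print(q)
m=(abs(P[...,2]-45)<5)&(np.hypot(P[...,0]-493,P[...,1]-16)<70);print([np.round(v,1) for v in cv2.minAreaRect(P[m][:,:2].astype(np.float32))])
E
```

```text
clock: 44.42
position: [466.2, 82.8, 6.8]
ee_rot: [0.999, 0.039, 0.0, -0.001]
contact_force: [0.9, 1.3, -0.8]
gripper_width: 38.3
grasp_force: 0.0
clock: 45.42
position: [557.0, 205.0, 245.0]
ee_rot: [0.999, 0.04, -0.001, -0.0]
contact_force: [-0.3, -0.9, -0.7]
gripper_width: 45.0
grasp_force: 0.0
[557.00875668 204.95883847 244.96093858] [ 0.62  0.32 -0.05 -0.   -1.2   1.03]
{'px': array([290.,  61.]), 'n': 2170, 'bolt': array([669.5, 250. ,  12.1]), 'org': array([669.2, 230. ]), 'yaw': np.float64(89.1), 'rear': 109.3, 'zred': np.float64(8.9)}
{'px': array([463., 244.]), 'n': 1320, 'bolt': array([522.1, -72.7,  12.2]), 'org': array([502.1, -73.9]), 'yaw': np.float64(3.6), 'rear': 108.1, 'zred': np.float64(9.0)}
{'px': array([347., 241.]), 'n': 1072, 'bolt': array([508.6,  87.9,  12.3]), 'org': array([488.8,  85.6]), 'yaw': np.float64(6.7), 'rear': 107.8, 'zred': np.float64(9.0)}
[array([491.9,  17.1]), array([110.1,  50.5]), np.float64(4.4)]
```

```bash
python3 -m creep '{"translation":[[2,0,-1],[4,0,-3],[6,0.2,-5],[8,0.3,-7],[10,0.4,-9],[11.2,0.5,-11],[11.2,0.5,-13],[11.2,0.5,-15]],"delta_rot":[[0,0,10],[0,0,20],[0,0,30],[0,0,40],[0,0,50],[0,0,60],[0,0,70],[0,0,80]],"hand":[4.5,4.5,4.5,4.5,4.5,4.5,4.5,4.5]}'
python3 -m creep '{"translation":[[0,0,-3],[0,0,-3.5],[0,0,-3.5],[0,0,-3.5]],"delta_rot":[[0,0,4.4],[0,0,4.4],[0,0,4.4],[0,0,4.4]],"hand":[4.5,4.5,4.5,4.5]}'
python3 - <<'E'
from h import *
s=read_state();M=R.from_quat(s["ee_rot"]).as_matrix();print(s["position"],M.round(3),s["joints"].round(2))
im,dp,P=cloud("wrist")
for q in pairs(im,P):print(q)
E
```

```text
clock: 46.48
position: [667.1, 206.3, 96.0]
ee_rot: [0.739, 0.674, -0.001, -0.0]
contact_force: [-0.2, 0.6, 0.1]
gripper_width: 45.3
grasp_force: 0.0
clock: 46.98
position: [668.6, 207.9, 63.2]
ee_rot: [0.714, 0.7, 0.001, 0.0]
contact_force: [0.5, -0.8, 0.5]
gripper_width: 44.8
grasp_force: 0.0
[668.64096366 207.85143046  63.20362987] [[ 0.02   1.     0.002]
 [ 1.    -0.02   0.001]
 [ 0.001  0.002 -1.   ]] [ 0.53  0.65  0.01  0.   -0.93  2.59]
{'px': array([261., 241.]), 'n': 4568, 'bolt': array([669.6, 250.6,  12.2]), 'org': array([669.3, 230.6]), 'yaw': np.float64(89.2), 'rear': 107.9, 'zred': np.float64(9.0)}
(array([471.64927012,  90.76045343,   9.13365835]), None)
```

```bash
python3 -m creep '{"translation":[[0,0.3,-3],[0,0.3,-5],[0,0.3,-5.8],[0,0.3,-5.8],[0,0.3,-5.8],[0,0.3,-5.8],[0,0.3,-5.8],[0,0.3,-5.8]],"delta_rot":[[0,0,0],[0,0,0],[0,0,0],[0,0,0],[0,0,0],[0,0,0],[0,0,0],[0,0,0]],"hand":[4.5,4.5,4.5,4.5,1.5,1.5,1.5,1.5]}'
python3 -m creep '{"translation":[[0,0,4],[-3,-0.5,9],[-6,-1.5,10],[-9,-2.5,10],[-12,-3.5,10],[-15,-4.5,10],[-18,-5.4,10],[-20.7,-5.4,10]],"delta_rot":[[0,0,-5],[0,0,-15],[0,0,-25],[0,0,-35],[0,0,-45],[0,0,-55],[0,0,-65],[0,0,-75]],"hand":[1.5,1.5,1.5,1.5,1.5,1.5,1.5,1.5]}'
python3 -m creep '{"translation":[[0,0,0],[0,0,-2],[0,0,-4],[0,0,-4]],"delta_rot":[[0,0,-9.6],[0,0,-9.6],[0,0,-9.6],[0,0,-9.6]],"hand":[1.5,1.5,1.5,1.5]}'
python3 - <<'E'
from h import *
s=read_state();print(s["position"])
im,dp,P=cloud("wrist")
for q in pairs(im,P):print(q)
E
```

```text
clock: 48.02
position: [668.7, 211.0, 4.7]
ee_rot: [0.714, 0.7, 0.001, 0.0]
contact_force: [-0.7, 0.2, 6.1]
gripper_width: 21.2
grasp_force: 59.5
clock: 49.02
position: [458.9, 155.6, 102.6]
ee_rot: [0.993, 0.117, -0.001, -0.0]
contact_force: [0.5, 1.4, -0.8]
gripper_width: 21.2
grasp_force: 59.1
clock: 49.52
position: [459.3, 155.6, 61.7]
ee_rot: [0.999, 0.037, -0.002, 0.001]
contact_force: [-0.4, 0.0, -1.2]
gripper_width: 21.4
grasp_force: 59.1
[459.29493875 155.62522907  61.71998671]
{'px': array([363., 239.]), 'n': 4861, 'bolt': array([509. ,  88. ,  12.2]), 'org': array([489.1,  86.6]), 'yaw': np.float64(4.0), 'rear': 109.1, 'zred': np.float64(9.0)}
{'px': array([260., 284.]), 'n': 5657, 'bolt': array([499.3, 159.7,  68.8]), 'org': array([479.4, 158.1]), 'yaw': np.float64(4.6), 'rear': 104.0, 'zred': np.float64(66.1)}
```

```bash
python3 -m creep '{"translation":[[0.2,0.1,-2.5],[0.2,0.1,-4.5],[0.2,0.1,-5.5],[0.2,0.1,-5.7],[0.2,0.1,-5.7],[0.2,0.1,-5.7],[0.2,0.1,-5.7],[0.2,0.1,-5.7]],"delta_rot":[[0,0,0],[0,0,0],[0,0,0],[0,0,0],[0,0,0],[0,0,0],[0,0,0],[0,0,0]],"hand":[1.5,1.5,1.5,1.5,1.5,3,3.8,3.8]}'
python3 -m creep '{"translation":[[0,0,2],[0,0,7],[0,0,13],[0,0,19],[0,-5,24],[1.5,-11,25],[3,-17,25],[5,-23,25]],"delta_rot":[[0,0,0],[0,0,0],[0,0,0],[0,0,-5],[0,0,-15],[0,0,-25],[0,0,-35],[0,0,-45]],"hand":[3.8,3.8,3.8,4.5,4.5,4.5,4.5,4.5]}'
python3 -m creep '{"translation":[[2,-4,0],[4,-6,0],[6,-6,0],[6,-6,0]],"delta_rot":[[0,0,-10],[0,0,-20],[0,0,-30],[0,0,-40]],"hand":[4.5,4.5,4.5,4.5]}'
python3 - <<'E'
from h import *
s=read_state();print(s["position"],R.from_quat(s["ee_rot"]).as_matrix().round(3),s["joints"].round(2))
for n in ("wrist","top"):
  im,dp,P=cloud(n);cv2.imwrite(f"pics/{n}12.png",im[...,::-1])
  for q in pairs(im,P):print(q)
E
```

```text
clock: 50.58
position: [463.1, 157.8, 6.8]
ee_rot: [0.999, 0.038, 0.0, -0.001]
contact_force: [-0.1, -0.6, -0.0]
gripper_width: 37.6
grasp_force: 0.0
clock: 51.58
position: [510.8, -67.7, 257.3]
ee_rot: [0.937, -0.35, 0.001, -0.001]
contact_force: [1.6, 0.0, -0.7]
gripper_width: 44.8
grasp_force: 0.0
clock: 52.08
position: [571.5, -126.5, 255.5]
ee_rot: [0.76, -0.65, -0.0, -0.0]
contact_force: [-0.2, -0.4, -0.2]
gripper_width: 44.9
grasp_force: 0.0
[ 571.52081872 -126.4747423   255.50662359] [[ 0.155 -0.988 -0.   ]
 [-0.988 -0.155  0.001]
 [-0.001  0.    -1.   ]] [ 0.06  0.3  -0.05 -0.   -1.22  0.1 ]
{'px': array([192.,  79.]), 'n': 1993, 'bolt': array([ 660. , -133.5,   12.1]), 'org': array([ 662.2, -153.4]), 'yaw': np.float64(96.2), 'rear': 109.5, 'zred': np.float64(8.7)}
{'px': array([344., 201.]), 'n': 1310, 'bolt': array([522.5, -74.7,  12.3]), 'org': array([502.6, -76.4]), 'yaw': np.float64(4.9), 'rear': 108.4, 'zred': np.float64(8.8)}
{'px': array([301., 302.]), 'n': 174, 'bolt': array([513.3,  84.1,  12.3]), 'org': array([493.3,  84.1]), 'yaw': np.float64(-0.0), 'rear': 48.3, 'zred': np.float64(8.9)}
{'px': array([304., 340.]), 'n': 318, 'bolt': array([503.6, 163.4,  12. ]), 'org': array([483.8, 160.6]), 'yaw': np.float64(7.9), 'rear': 64.3, 'zred': np.float64(9.0)}
(array([427.94585249, 158.38714308,  10.16384024]), None)
(array([433.6296699 ,  81.88177871,   9.37529814]), None)
```

```bash
python3 -m creep '{"translation":[[4,-2,-3],[8,-4,-7],[9.3,-4.7,-12],[9.3,-4.7,-16],[9.3,-4.7,-19],[9.3,-4.7,-19],[9.3,-4.7,-19]],"delta_rot":[[0,0,-2.7],[0,0,-2.7],[0,0,-2.7],[0,0,-2.7],[0,0,-2.7],[0,0,-2.7],[0,0,-2.7]],"hand":[4.5,4.5,4.5,4.5,4.5,4.5,4.5]}'
python3 -m creep '{"translation":[[0,0,-3],[0,0,-5],[0,0,-6],[0,0,-6],[0,0,-6],[0,0,-6],[0,0,-6],[0,0,-6]],"delta_rot":[[0,0,0],[0,0,0],[0,0,0],[0,0,0],[0,0,0],[0,0,0],[0,0,0],[0,0,0]],"hand":[4.5,4.5,4.5,4.5,1.5,1.5,1.5,1.5]}'
```

```text
clock: 53.05
position: [664.8, -173.0, 68.1]
ee_rot: [0.747, -0.664, 0.001, -0.001]
contact_force: [0.2, -1.2, 0.8]
gripper_width: 45.1
grasp_force: 0.0
clock: 54.05
position: [664.6, -173.0, 7.8]
ee_rot: [0.747, -0.665, 0.001, -0.001]
contact_force: [-0.7, 1.2, 5.5]
gripper_width: 20.0
grasp_force: 59.2
```

```bash
python3 -m creep '{"translation":[[0,0,0],[0,0,0],[0,0,-0.3],[0,0,-0.3],[0,0,-0.3],[0,0,-0.3],[0,0,-0.3],[0,0,-0.3]],"delta_rot":[[0,0,0],[0,0,0],[0,0,0],[0,0,0],[0,0,0],[0,0,0],[0,0,0],[0,0,0]],"hand":[3,4.5,4.5,4.5,1.5,1.5,1.5,1.5]}'
python3 -m creep '{"translation":[[0,0,4],[-2,2,9],[-5,6,14],[-8,11,15],[-11,16,15],[-14,21,15],[-17,26,15],[-20,31,15]],"delta_rot":[[0,0,0],[0,0,-10],[0,0,-20],[0,0,-30],[0,0,-40],[0,0,-50],[0,0,-60],[0,0,-70]],"hand":[1.5,1.5,1.5,1.5,1.5,1.5,1.5,1.5]}'
python3 - <<'E'
from h import *
s=read_state();print(s["position"],R.from_quat(s["ee_rot"]).as_matrix().round(3)[:,0],s["joints"].round(2))
E
```

```text
clock: 55.05
position: [663.9, -172.9, 3.6]
ee_rot: [0.747, -0.665, 0.0, -0.0]
contact_force: [-0.6, 0.1, 1.1]
gripper_width: 21.7
grasp_force: 59.3
clock: 56.05
position: [468.8, 128.6, 153.2]
ee_rot: [-0.245, 0.97, -0.0, 0.0]
contact_force: [0.3, 0.8, -1.5]
gripper_width: 21.8
grasp_force: 59.2
[468.83240905 128.64157321 153.19632257] [-0.88  -0.475 -0.   ] [ 0.6   0.23 -0.44  0.   -0.91 -1.68]
```

```bash
python3 -m creep '{"translation":[[-0.5,4,0],[-1,8,0],[-1.3,10.2,-3],[-1.3,10.2,-6],[-1.3,10.2,-7],[-1.3,10.2,-7]],"delta_rot":[[0,0,-10],[0,0,-20],[0,0,-22],[0,0,-22],[0,0,-22],[0,0,-22]],"hand":[1.5,1.5,1.5,1.5,1.5,1.5]}'
python3 - <<'E'
from h import *
s=read_state();M=R.from_quat(s["ee_rot"]).as_matrix();print(s["position"],M.round(3),np.degrees(np.arctan2(M[1,0],M[0,0])))
for n in("wrist","scene","top"):
    im,dp,P=cloud(n);np.savez(f"/tmp/{n}13.npz",im=im,P=P);cv2.imwrite(f"pics/{n}13.png",im[...,::-1])
    for q in pairs(im,P,40):print(n,q)
E
```

```text
clock: 56.8
position: [457.1, 228.9, 83.1]
ee_rot: [-0.058, 0.998, -0.001, -0.0]
contact_force: [-0.5, -0.3, -1.1]
gripper_width: 21.4
grasp_force: 59.2
[457.14171264 228.93738181  83.05113003] [[-0.993 -0.116 -0.   ]
 [-0.116  0.993 -0.002]
 [ 0.001 -0.002 -1.   ]] -173.36661592107146
wrist {'px': array([ 60., 156.]), 'n': 5989, 'bolt': array([507.5,  87.6,  12.2]), 'org': array([487.6,  86.3]), 'yaw': np.float64(3.6), 'rear': 110.3, 'zred': np.float64(8.8)}
wrist {'px': array([230., 184.]), 'n': 16414, 'bolt': array([501.1, 162.2,  12.1]), 'org': array([482.1, 168.2]), 'yaw': np.float64(-17.5), 'rear': 132.2, 'zred': np.float64(87.9)}
wrist {'px': array([247., 294.]), 'n': 46, 'bolt': array([501.8, 162.8,  12.1]), 'org': array([494.8, 181.5]), 'yaw': np.float64(-69.4), 'rear': 67.9, 'zred': np.float64(88.6)}
scene (array([450.50933458, -77.02114509,   8.34884069]), None)
scene (array([437.58525773,  83.04954207,   8.51120432]), None)
scene (array([453.37604097, 159.15067833,  10.01578578]), None)
top (array([457.52883585, -77.3044956 ,   7.99262677]), None)
top (array([428.03154664, 158.43592895,  10.086786  ]), None)
top (array([440.18701948,  83.6849248 ,   9.30724559]), None)
```

View pics/scene13.png

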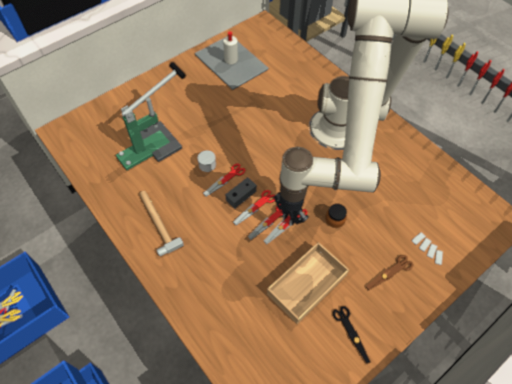

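Scene view: C is held over the row at (285,225). B (255,207) and A lie left of the block (240,192), and the work (225,178) lies between block and tin (206,160). The lever is up.

```bash
python3 -m creep '{"translation":[[-0.15,0.33,-3],[-0.15,0.33,-6],[-0.15,0.33,-7.3],[-0.15,0.33,-7.8],[-0.15,0.33,-7.9],[-0.15,0.33,-7.9]],"delta_rot":[[0,0,-2.2],[0,0,-2.2],[0,0,-2.2],[0,0,-2.2],[0,0,-2.2],[0,0,-2.2]],"hand":[1.5,1.5,1.5,1.5,1.5,1.5]}'
python3 -m creep '{"translation":[[0,0,0],[0,0,0],[0,0,0],[0,0,2],[0,0,7],[0,0,13],[0,0,19],[0,0,25]],"delta_rot":[[0,0,0],[0,0,0],[0,0,0],[0,0,0],[0,0,0],[0,0,0],[0,0,0],[0,0,0]],"hand":[3,3.8,3.8,3.8,3.8,3.8,4.5,4.5]}'
python3 -m creep '{"translation":[[0,-2,1],[1,-5,2],[2,-8,2],[3,-10,2],[3,-10,2],[3,-10,2]],"delta_rot":[[0,0,0],[0,0,0],[0,0,0],[0,0,0],[0,0,0],[0,0,0]],"hand":[4.5,4.5,4.5,4.5,4.5,4.5]}'
python3 - <<'E'
from h import *
s=read_state();print(s["position"],s["joints"].round(2))
im,dp,P=cloud("wrist");np.savez(f"/tmp/w14.npz",im=im,P=P);cv2.imwrite(f"pics/w14.png",im[...,::-1])
for q in pairs(im,P,40):print(q)
E
```

```text
clock: 57.7
position: [456.3, 233.2, 5.3]
ee_rot: [-0.039, 0.999, 0.0, 0.001]
contact_force: [0.8, -0.6, -1.5]
gripper_width: 21.6
grasp_force: 59.2
clock: 58.7
position: [455.4, 232.4, 256.7]
ee_rot: [-0.039, 0.999, -0.0, 0.0]
contact_force: [1.1, 1.1, -0.4]
gripper_width: 44.9
grasp_force: 0.0
clock: 59.45
position: [485.4, 132.6, 273.8]
ee_rot: [-0.039, 0.999, -0.0, -0.0]
contact_force: [-0.2, 1.0, -0.1]
gripper_width: 45.2
grasp_force: 0.0
[485.36945462 132.58360924 273.79025159] [ 0.59  0.15 -0.21  0.   -1.21 -2.08]
{'px': array([343., 111.]), 'n': 1615, 'bolt': array([496.2, 236.4,  12.1]), 'org': array([476.3, 234.8]), 'yaw': np.float64(4.6), 'rear': 109.8, 'zred': np.float64(8.8)}
{'px': array([ 98., 113.]), 'n': 1687, 'bolt': array([521.3, -73.8,  12.2]), 'org': array([501.4, -75.1]), 'yaw': np.float64(3.7), 'rear': 109.2, 'zred': np.float64(8.8)}
{'px': array([210., 115.]), 'n': 1650, 'bolt': array([511.7,  62.2,  12.2]), 'org': array([491.7,  62.6]), 'yaw': np.float64(-1.0), 'rear': 109.8, 'zred': np.float64(8.9)}
{'px': array([284., 112.]), 'n': 1555, 'bolt': array([502.3, 161.6,  12.1]), 'org': array([482.3, 160.1]), 'yaw': np.float64(4.4), 'rear': 110.1, 'zred': np.float64(8.9)}
```

View pics/w14.png

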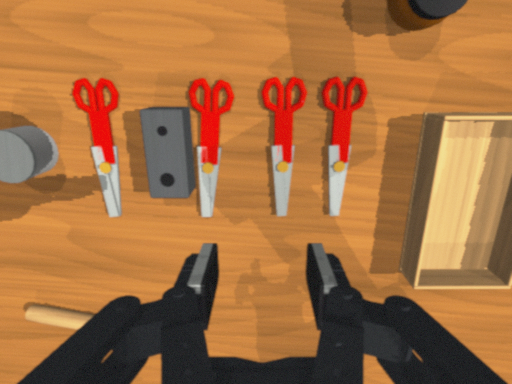

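Wrist view: the row has the block at (167,152), pair B at (208,150), A at (284,150) and C at (343,150). The work is at (103,150) and the tin at (27,153). B has been knocked about 24 mm towards the block: it is now at (491.7, 62.6) with yaw −1°, too close for a finger at the neck. I'll grip it by the loops, beyond the block's end, and slide it back.

```bash
python3 -m creep '{"translation":[[-3,-3,-4],[-6,-6,-9],[-7.2,-6.9,-14],[-7.2,-6.9,-19],[-7.2,-6.9,-23],[-7.2,-6.9,-25.5],[-7.2,-6.9,-26.3],[-7.2,-6.9,-26.3]],"delta_rot":[[0,0,-3],[0,0,-5.5],[0,0,-5.5],[0,0,-5.5],[0,0,-5.5],[0,0,-5.5],[0,0,-5.5],[0,0,-5.5]],"hand":[5.5,6.5,7.3,7.3,7.3,7.3,7.3,7.3]}'
python3 - <<'E'
from h import *
im,dp,P=cloud("wrist")
for y0,y1 in((0,40),(85,130)):   # finger pads seen either side
    m=(P[...,1]>y0)&(P[...,1]<y1)&(abs(P[...,0]-413)<14)&(P[...,2]>1.5)&(P[...,2]<60)
    q=P[m];print(m.sum(),np.percentile(q,[1,5,50,99],axis=0).round(1).tolist() if m.sum()>5 else "")
print(pairs(im,P),read_state()["position"])
E
```

```text
clock: 60.5
position: [413.9, 64.1, 11.5]
ee_rot: [0.009, 1.0, -0.0, 0.0]
contact_force: [0.0, 0.6, -0.2]
gripper_width: 73.0
grasp_force: 0.0
2762 [[402.2, 15.3, 5.4], [402.6, 16.6, 8.4], [407.0, 28.1, 42.9], [424.7, 39.7, 59.3]]
3273 [[402.5, 85.5, 3.7], [404.1, 87.2, 6.2], [408.9, 102.1, 39.2], [425.7, 129.7, 58.9]]
[{'px': array([430., 254.]), 'n': 6582, 'bolt': array([501. , 158.1,  12.1]), 'org': array([481., 157.]), 'yaw': np.float64(3.2), 'rear': 110.0, 'zred': np.float64(8.5)}, {'px': array([260., 284.]), 'n': 6974, 'bolt': array([428. , 121.1,  72.6]), 'org': array([432.7, 101.7]), 'yaw': np.float64(103.8), 'rear': 79.6, 'zred': np.float64(8.7)}, (array([442.07267843, -72.16102529,   8.75487337]), None)] [414.34937183  64.29195753  11.99151522]
```

```bash
python3 -m creep '{"translation":[[0,0,-0.4],[0,0,-0.8],[0,0,-1.0],[0,0,-1.0]],"delta_rot":[[0,0,0],[0,0,0],[0,0,0],[0,0,0]],"hand":[7.3,7.3,7.3,7.3]}'
python3 -m creep '{"translation":[[0,0,-0.15],[0,0,-0.3],[0,0,-0.3]],"delta_rot":[[0,0,0],[0,0,0],[0,0,0]],"hand":[7.3,7.3,7.3]}'
```

```text
clock: 61.05
position: [413.7, 63.6, 1.3]
ee_rot: [0.009, 1.0, -0.0, 0.0]
contact_force: [-1.0, 0.4, 0.5]
gripper_width: 73.2
grasp_force: 0.0
clock: 61.42
position: [413.7, 63.7, -1.7]
ee_rot: [0.009, 1.0, -0.0, 0.0]
contact_force: [0.6, -0.0, 0.4]
gripper_width: 72.9
grasp_force: 0.0
```

```bash
python3 -m creep '{"translation":[[0,0,0],[0,0,0],[0,0,0]],"delta_rot":[[0,0,0],[0,0,0],[0,0,0]],"hand":[5.0,5.0,5.0]}'
```

```text
clock: 61.8
position: [413.8, 63.7, -1.1]
ee_rot: [0.009, 1.0, -0.0, 0.0]
contact_force: [-0.5, -0.9, 6.2]
gripper_width: 52.0
grasp_force: 61.8
```

```bash
python3 -m creep '{"translation":[[0,0,0.1],[-0.1,0.3,0.1],[-0.2,0.6,0.1],[-0.35,0.9,0.1],[-0.45,1.2,0.1],[-0.45,1.2,0.1],[-0.45,1.2,0.1],[-0.45,1.2,0.1]],"delta_rot":[[0,0,0],[0,0,2],[0,0,4],[0,0,5.4],[0,0,5.4],[0,0,5.4],[0,0,5.4],[0,0,5.4]],"hand":[5,5,5,5,5,5,6,6.2]}'
python3 -m creep '{"translation":[[0,0,0.5],[0,0,3],[0,0,8],[0,0,14],[0,0,20],[3,2,26],[7,5,28],[7,5,28]],"delta_rot":[[0,0,0],[0,0,0],[0,0,0],[0,0,0],[0,0,0],[0,0,0],[0,0,0],[0,0,0]],"hand":[6.2,6.2,6.2,6.2,6.2,6.2,6.2,6.2]}'
python3 - <<'E'
from h import *
s=read_state();print(s["position"])
im,dp,P=cloud("wrist");np.savez(f"/tmp/w15.npz",im=im,P=P);cv2.imwrite(f"pics/w15.png",im[...,::-1])
a=np.radians(4.4);M=np.array([[np.cos(a),np.sin(a)],[-np.sin(a),np.cos(a)]])
for q in pairs(im,P,40):
    print(q, "block frame",(M@(q["org"]-[492.2,16.1])).round(1) if isinstance(q,dict) else "")
m=(abs(P[...,2]-45)<5)&(np.hypot(P[...,0]-493,P[...,1]-16)<70);print([np.round(v,1) for v in cv2.minAreaRect(P[m][:,:2].astype(np.float32))])
E
```

```text
clock: 62.8
position: [409.5, 75.8, -0.5]
ee_rot: [-0.038, 0.999, -0.0, 0.0]
contact_force: [-0.3, 0.6, 0.2]
gripper_width: 62.1
grasp_force: 0.0
clock: 63.8
position: [482.1, 127.6, 281.5]
ee_rot: [-0.038, 0.999, 0.001, 0.003]
contact_force: [-0.1, 0.3, -1.0]
gripper_width: 61.9
grasp_force: 0.0
[482.06139493 127.57163721 281.47163081]
{'px': array([226., 114.]), 'n': 1609, 'bolt': array([506.6,  84. ,  12.2]), 'org': array([486.7,  82.6]), 'yaw': np.float64(4.1), 'rear': 109.6, 'zred': np.float64(8.9)} block frame [-0.4 66.7]
{'px': array([286., 113.]), 'n': 1491, 'bolt': array([502.3, 161.7,  12. ]), 'org': array([482.4, 160. ]), 'yaw': np.float64(4.7), 'rear': 109.9, 'zred': np.float64(8.8)} block frame [  1.3 144.2]
{'px': array([344., 112.]), 'n': 1548, 'bolt': array([496.3, 236.2,  12.1]), 'org': array([476.4, 234.6]), 'yaw': np.float64(4.6), 'rear': 109.6, 'zred': np.float64(8.8)} block frame [  1.  219.1]
{'px': array([104., 115.]), 'n': 1617, 'bolt': array([520.9, -73.5,  12.4]), 'org': array([500.9, -74.9]), 'yaw': np.float64(4.1), 'rear': 109.7, 'zred': np.float64(8.9)} block frame [  1.7 -91.4]
[array([491.7,  15.3]), array([109.6,  50.4]), np.float64(4.2)]
```

View pics/w15.png

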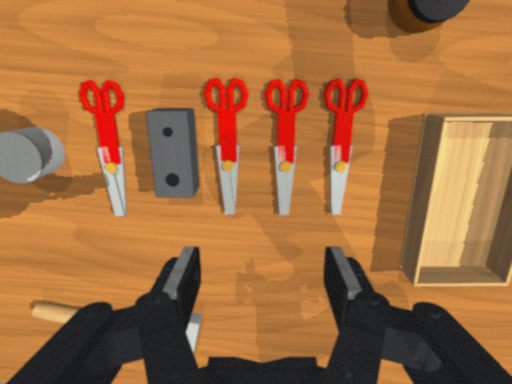

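The last wrist view shows the row straight and parallel:
- **Row:** B at (228,150), A at (286,150) and C at (345,150), with gaps of about 13, 20 and 17 mm counting from the block.
- **Work:** at (107,150), midway between the tin and the block.

The arm is clear of everything, so I'm handing the job in.

```bash
python3 -c "from bench import job_done;print(job_done())"
```

```text
the job is handed in; nothing more can be done
None
```

The work pair was riveted with three full strokes and laid midway between the block and the tin, and the three finished pairs lie in a parallel row left of the block (gaps about 13, 20 and 17 mm, one pair re-set after being knocked), handed in at about 64 s with no verdict returned.

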